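Cover the beakers from the stack of covers

ROBOT

A 6-joint arm with a two-finger parallel gripper is mounted at the origin on the work surface. World frame = base frame: x ahead of the robot, y to its left, z up, the work surface at z = 0. Lengths are in mm, angles in rad, forces in N, time in s.
With the tool pointing down it reaches from about 275 to 1000 mm from the base axis. Payload 8.4 kg.
Tool frame: the origin (TCP) lies midway between the tips of the shut fingers; the grasp point (between the pads) lies 19 mm behind it (r.grip_point_offset is the distance from the TCP to the grasp point, in mm); z points along the fingers, x is the direction in which the jaws open and shut, and the axes are right-handed (so a half turn about z gives the same grasp; the last joint's range is limited). The gripper opens to 85 mm and grips with 20 to 120 N. Pads are 22 mm wide; open, the fingers measure 114 mm over their backs; the gripper's body (76 mm by 85 mm) begins 54 mm behind the grasp point. The pads swing forward as they close: fully open they stand 13 mm farther back than shut.
Start: joints at [-1.289, 0.353, 1.633, -0, 1.155, -0.002], TCP at [175.002, -600.002, 231.281] pointing down, gripper open.
Joint ranges: [-2.63, 2.63], [-0.92, 2.1], [0.06, 2.66], [-1.3, 4.44], [0, 2.69], [-3.02, 3.02]. Speed limits (rad/s): [2.22, 2.22, 2.79, 3.14, 3.14, 3.14].

INTERFACE

Orientations are given as [roll, pitch, yaw] about the fixed x, y, z axes, in that order (R = Rz(yaw) Ry(pitch) Rx(roll)).
In Python, from rig import monitor, vision, sign_off, r gives the robot as it stands.
- The arm moves only by the shell command python3 -m inch 'ROWS' [FORCE]. ROWS is JSON, a list of rows, each an object with "dp": the shift along the tool's x, y, z in mm, a list of three; "angular": the turn, a rotation vector about the tool's x, y, z in rad, a list of three; "fingers": the closure in counts, from 0 (fully open) to 255 (shut). A call has 1 to 12 rows; each row is the pose to reach, as a shift and turn from the pose commanded when the call began, along the tool's axes at that moment; what a row does not reach only later rows make up. A row lasts 1/12 s, in which the tool goes at most 41.7 mm and 7.16 degrees, less where a joint would pass 70% of its speed; a pose out of reach is approached as far as the arm can. A call with a gripper value outside its range is refused whole. The fingers move at their own pace and stop on an object; FORCE is the grip in N (left out, the last holds). Time passes only in rows, so rows that repeat a pose let the fingers close. It gives the time, the measured TCP pose, the force and the opening at its end, in the units of the state.
- monitor.sense(): the state, without advancing time (a new reading comes with each control period).
- vision.grab_frame(name): name is "scene" or "top" or "wrist"; returns (picture, depth): 400x640x3 uint8, blue, green, red; 400x640 float32, mm along the optical axis (not along the pixel's ray), 0 where there is no reading.
- vision.camera_params(name): a dict with "fx", "fy", "cx", "cy" (pixels), "R" (3x3) and "t" (3): a world point X has camera coordinates R X + t. Camera axes: x right, y down, z forward; pixel columns grow to the right and rows downward; lengths in mm; the calibration is good to about 2 mm. The wrist camera is an equidistant fisheye: a pixel r from the principal point sees the ray r / f radians off the axis. A picture is of the moment at which its call begins: read the wrist's pose just before it. camera_params takes no time and is no camera call; for the wrist camera it gives the pose at the moment of the call.
- sign_off(): hands the job in, once; it reports no verdict.
The state is a dict: "clock": time; "qpos": joint angles; "qvel": joint speeds; "joint_efforts": joint torques, N m; "eef_pos": TCP position; "tcp_rot": TCP orientation; "contact_force": force on the tool from outside, world axes, zero at the start; "wrist_torque": the same for the moment, N m; "opening": opening from 0.0 (shut) to 1.0 (fully open).
Only numpy, scipy, OpenCV 4.12 (cv2) and the standard library are available. Lean on these libraries where they do the work, as an engineer would, in place of code of your own. Each camera call takes 0.05 s, during which the arm holds its last target.

TASK

The clean beakers have to stay free of dust until the next class: take the stack of covers apart and put each cover, plug down, on the beaker of its own size (smallest cover on the smallest beaker and so on), lying flat on the rim with its plug inside the mouth. Leave every beaker standing where it is, and do not disturb the flask or the tube rack.

Things in the scene. Friction and masses are not known exactly. Their poses are not given: they have to be found in the camera images.
- cover_a: The smallest of four white plastic beaker covers; top of the stack at the start. Flat-topped disc 44 mm across, 10 mm thick, to be gripped by its edge; under it a coaxial plug 14 mm across, 6 mm long. Origin: centre of the plug's underside, z up (disc from 6 to 16 mm). In the stack each plug just rests on the next larger cover's top, centred within 2 mm; that one sticks out 4 mm all round. For beaker_a.
- cover_b: The second smallest of four white plastic beaker covers; second from the top at the start. Flat-topped disc 52 mm across, 10 mm thick, to be gripped by its edge; under it a coaxial plug 22 mm across, 6 mm long. Origin: centre of the plug's underside, z up (disc from 6 to 16 mm). In the stack each plug just rests on the next larger cover's top, centred within 2 mm; that one sticks out 4 mm all round. For beaker_b.
- cover_c: The second largest of four white plastic beaker covers; third from the top at the start. Flat-topped disc 60 mm across, 10 mm thick, to be gripped by its edge; under it a coaxial plug 30 mm across, 6 mm long. Origin: centre of the plug's underside, z up (disc from 6 to 16 mm). In the stack each plug just rests on the next larger cover's top, centred within 2 mm; that one sticks out 4 mm all round. For beaker_c.
- cover_d: The largest of four white plastic beaker covers; bottom of the stack, plug on the bench at the start. Flat-topped disc 68 mm across, 10 mm thick, to be gripped by its edge; under it a coaxial plug 38 mm across, 6 mm long. Origin: centre of the plug's underside, z up (disc from 6 to 16 mm). In the stack each plug just rests on the next larger cover's top, centred within 2 mm; that one sticks out 4 mm all round. For beaker_d.
- beaker_a: The smallest of four white porcelain beakers, loose, upright and empty on the bench: straight round cup, 34 mm outside, 28 mm inside, 50 mm high, tiny pouring lip, about 50 g. Origin: centre of its underside, z up. With cover_a on, the plug hangs in the mouth (7 mm play all round), the disc rests on the rim and the cover's origin is 44 mm above the beaker's.
- beaker_b: The second smallest of four white porcelain beakers, loose, upright and empty on the bench: straight round cup, 42 mm outside, 36 mm inside, 60 mm high, tiny pouring lip, about 75 g. Origin: centre of its underside, z up. With cover_b on, the plug hangs in the mouth (7 mm play all round), the disc rests on the rim and the cover's origin is 54 mm above the beaker's.
- beaker_c: The second largest of four white porcelain beakers, loose, upright and empty on the bench: straight round cup, 50 mm outside, 44 mm inside, 70 mm high, tiny pouring lip, about 105 g. Origin: centre of its underside, z up. With cover_c on, the plug hangs in the mouth (7 mm play all round), the disc rests on the rim and the cover's origin is 64 mm above the beaker's.
- beaker_d: The largest of four white porcelain beakers, loose, upright and empty on the bench: straight round cup, 58 mm outside, 52 mm inside, 80 mm high, tiny pouring lip, about 140 g. Origin: centre of its underside, z up. With cover_d on, the plug hangs in the mouth (7 mm play all round), the disc rests on the rim and the cover's origin is 74 mm above the beaker's.
- flask: Bystander: conical glass flask with a black stopper, 68 mm across at the foot, 122 mm high, loose, standing beyond the middle of the work area. Origin: centre of its underside; z up.
- tube_rack: Bystander: green plastic tube rack with blue-capped tubes, 62 by 164 mm, 100 mm high with the tubes, loose, to the robot's right. Origin: centre of its underside; long side along its y.

How it is judged (in metres and radians):
At the end, for the whole second after the job is handed in: Each of the four covers lies on the beaker of its own size: centred within 9 mm, its flange down on the rim (height within about 3 mm) and flat on it (within 0.07 rad); every beaker stands upright (within 0.06 rad) within 30 mm of where it started; all are released and at rest (horizontal distance between cover_a and beaker_a below 0.009 m and z of cover_a in the frame of beaker_a between 0.041 and 0.0465 m and angle between the z axis of cover_a and the z axis of beaker_a, either way round below 0.07 rad and angle between each of beaker_a, beaker_b, beaker_c, beaker_d's own z axis and vertical below 0.06 rad and angle between each of cover_a, cover_b, cover_c, cover_d's own z axis and vertical below 0.1 rad and distance of each of beaker_a, beaker_b, beaker_c, beaker_d from where it was at the start of the episode below 0.03 m and linear speed of each of cover_a, beaker_a, cover_b, beaker_b, cover_c, beaker_c, cover_d, beaker_d below 0.02 m/s and horizontal distance between cover_b and beaker_b below 0.009 m and z of cover_b in the frame of beaker_b between 0.051 and 0.0565 m and angle between the z axis of cover_b and the z axis of beaker_b, either way round below 0.07 rad and horizontal distance between cover_c and beaker_c below 0.009 m and z of cover_c in the frame of beaker_c between 0.061 and 0.0665 m and angle between the z axis of cover_c and the z axis of beaker_c, either way round below 0.07 rad and horizontal distance between cover_d and beaker_d below 0.009 m and z of cover_d in the frame of beaker_d between 0.071 and 0.0765 m and angle between the z axis of cover_d and the z axis of beaker_d, either way round below 0.07 rad); the robot touches nothing.
It fails at once if a beaker is knocked over (tilted more than 0.35 rad) (angle between any of beaker_a, beaker_b, beaker_c, beaker_d's own z axis and vertical above 0.35 rad).
It fails at once if the flask or the tube rack is shifted more than 30 mm or tipped (distance of any of flask, tube_rack from where it was at the start of the episode above 0.03 m or angle between any of flask, tube_rack's own z axis and vertical above 0.3 rad).
It also fails if it takes over 99 s, if anything falls off the work surface, if the arm or the gripper's body presses on something with over 40 N, if the wrist force passes 120 N, or if a joint passes its speed limit or range.

## Working session

There is one attempt and no reset: what is moved stays moved. The work goes in short steps, Python scripts to look and compute and a shell command to move; the robot and the scene stay as the last step left them, time stands still between calls to the robot, and variables do not carry over. Pictures are saved under pics/ and viewed, and the job is handed in when it is done.

```bash
ls; mkdir -p pics
python3 - <<'E'
from rig import monitor, vision, r
import cv2
print(monitor.sense()); print(r.grip_point_offset)
for n in ("scene","top","wrist"):
    p=vision.camera_params(n); print(n,p)
    im,d=vision.grab_frame(n); cv2.imwrite(f"pics/{n}0.png",im)
    import numpy as np; np.save(f"pics/{n}0.npy",d)
E
```

```text
pics
{'clock': 0.0, 'qpos': array([-1.28941052e+00,  3.53696513e-01,  1.63414079e+00,  3.14608340e-05,
        1.15519248e+00, -2.41296235e-03]), 'qvel': array([ 2.71142866e-04,  3.74156849e-04, -1.53117169e-05, -9.13000869e-04,
       -3.93798934e-04,  7.04720449e-04]), 'joint_efforts': array([-1.70091200e-03, -6.05250192e+01, -3.42062402e+01, -1.83709149e-04,
        9.20270715e-03,  2.61493184e-06]), 'eef_pos': array([ 174.87102738, -599.53696292,  230.52862448]), 'tcp_rot': array([-3.14156042e+00,  1.43705861e-03, -1.28701025e+00]), 'contact_force': array([-0.1270386 , -0.32825824, -0.71643516]), 'wrist_torque': array([-0.00400845, -0.06121895, -0.01081853]), 'opening': 0.9980020359185735}
18.700000000000003
scene {'fx': 487.86269607788677, 'fy': 487.86269607788677, 'cx': 316.6051477695668, 'cy': 204.5682300888057, 'R': array([[ 0.80015945,  0.59978332, -0.00219541],
       [ 0.46016872, -0.61624172, -0.63913292],
       [-0.38469417,  0.51039799, -0.76909316]]), 't': array([-391.22250268, -276.27500243, 1582.68680144])}
top {'fx': 461.5446338753364, 'fy': 461.5446338753364, 'cx': 310.7124286697081, 'cy': 200.39038816157407, 'R': array([[-0.00537666, -0.99970405, -0.02372554],
       [-0.98950197,  0.00874532, -0.14425456],
       [ 0.14441935,  0.02270086, -0.98925615]]), 't': array([ -69.964419  ,  555.96102214, 1065.95019285])}
wrist {'fx': 309.70691628693146, 'fy': 309.70691628693146, 'cx': 315.18576546769526, 'cy': 197.57724112065065, 'R': array([[ 2.79881316e-01, -9.60034606e-01,  6.86472849e-05],
       [-9.23855444e-01, -2.69314468e-01,  2.71957416e-01],
       [-2.61070043e-01, -7.61792198e-02, -9.62309285e-01]]), 't': array([-625.47729166,  -35.87327417,  376.73319343])}
```

View pics/scene0.png

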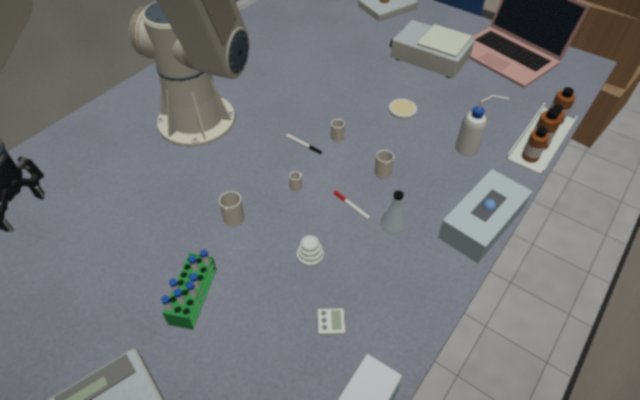

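View pics/top0.png

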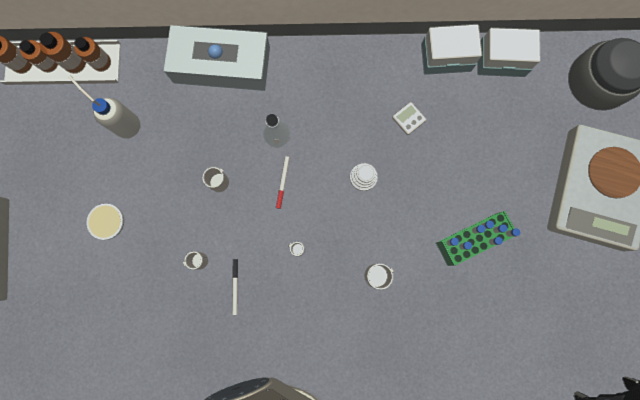

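Run:
```python
import cv2,numpy as np
t=cv2.imread("pics/top0.png"); s=cv2.imread("pics/scene0.png")
def tiles(im,cs,name,h=20,k=6):
    out=[]
    for (u,v) in cs:
        c=cv2.resize(im[v-h:v+h,u-h:u+h],None,fx=k,fy=k,interpolation=cv2.INTER_CUBIC)
        for i in range(0,2*h,10):
            cv2.putText(c,str(u-h+i),(i*k,10),0,.35,(0,0,255),1); cv2.putText(c,str(v-h+i),(0,i*k+4),0,.35,(0,0,255),1)
            cv2.line(c,(i*k,0),(i*k,2*h*k),(0,0,200),1);cv2.line(c,(0,i*k),(2*h*k,i*k),(0,0,200),1)
        out.append(c)
    while len(out)<6: out.append(np.zeros_like(out[0]))
    cv2.imwrite(name,np.vstack([np.hstack(out[:3]),np.hstack(out[3:])]))
tiles(t,[(364,177),(379,277),(297,249),(194,260),(214,178),(276,128)],"pics/tt.png")
tiles(s,[(310,250),(232,207),(296,182),(338,130),(385,164),(395,212)],"pics/ts.png")
```

```text
(no output)
```

View pics/tt.png

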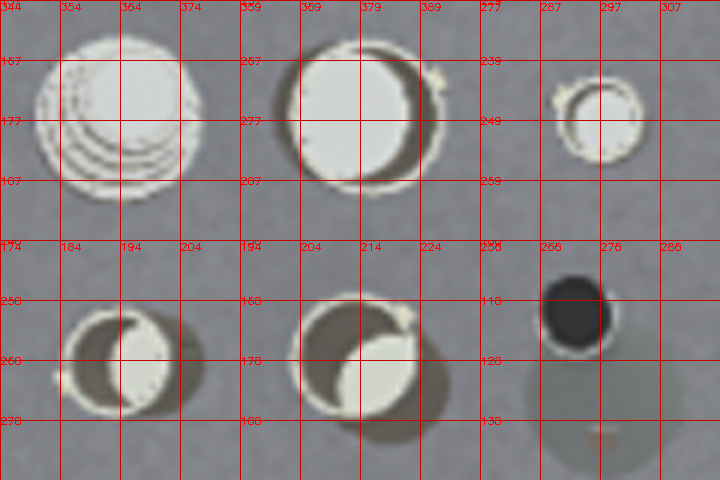

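View pics/ts.png

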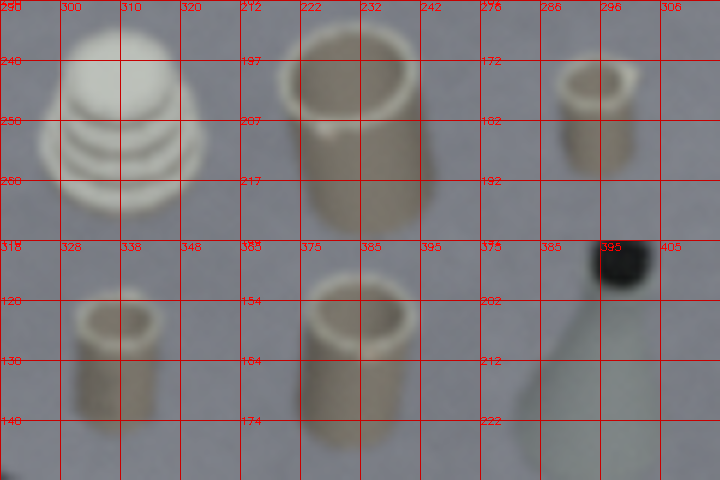

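View pics/wrist0.png

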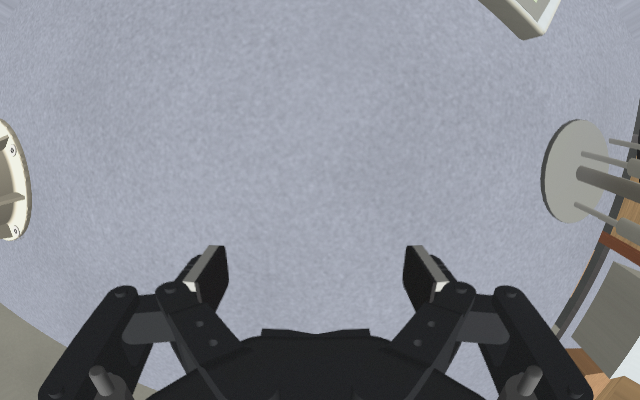

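```bash
cat > h.py <<'E'
import numpy as np
from rig import vision
from scipy.optimize import least_squares
def ray(p,u,v,fish=False):
    R=np.array(p["R"]);t=np.array(p["t"])
    x=(u-p["cx"])/p["fx"];y=(v-p["cy"])/p["fy"]
    if fish:
        r=np.hypot(x,y); d=np.array([x/r*np.sin(r),y/r*np.sin(r),np.cos(r)]) if r>1e-9 else np.array([0,0,1.])
    else: d=np.array([x,y,1.])
    d=R.T@d; return -R.T@t, d/np.linalg.norm(d)
def tri(rays):
    A=np.zeros((3,3));b=np.zeros(3)
    for c,d in rays:
        P=np.eye(3)-np.outer(d,d);A+=P;b+=P@c
    X=np.linalg.solve(A,b)
    return X,[np.linalg.norm((np.eye(3)-np.outer(d,d))@(X-c)) for c,d in rays]
def atz(c,d,z): return c+d*(z-c[2])/d[2]
E
python3 - <<'E'
from h import *
T=vision.camera_params("top");S=vision.camera_params("scene")
np.set_printoptions(precision=1,suppress=True)
D={"stacktop":((365.3,172.3),(310,242.2),64),"A":((297.2,249),(295.5,175.7),50),"B":((193.7,260.3),(337.7,123.3),60),"C":((213.2,177),(385,156.3),70),"D":((380,276.5),(229.7,199.5),80),"flask":((272,120.2),(398.5,196),122)}
for k,(a,b,z) in D.items():
    X,e=tri([ray(T,*a),ray(S,*b)]); print(k,X,np.array(e),"top@z",atz(*ray(T,*a),z),"sc@z",atz(*ray(S,*b),z))
for u,v in ((440,245),(452,264),(520,233),(505,212)): print(atz(*ray(T,u,v),50))
E
```

```text
stacktop [ 618.7 -202.4   64.1] [1.6 1.6] top@z [ 617.6 -203.5   64. ] sc@z [ 619.7 -201.2   64. ]
A [441.6 -39.7  48.7] [3.1 3.1] top@z [439.4 -41.9  50. ] sc@z [444.5 -38.2  50. ]
B [416.1 200.   59.1] [2.5 2.5] top@z [414.4 197.9  60. ] sc@z [418.1 201.3  60. ]
C [610.4 156.8  68.2] [1.8 1.8] top@z [608.8 155.   70. ] sc@z [612.2 156.7  70. ]
D [ 377.  -228.1   79.3] [2. 2.] top@z [ 375.5 -229.5   80. ] sc@z [ 379.  -227.1   80. ]
flask [732.6  13.5 114.8] [2. 2.] top@z [728.7  11.4 122. ] sc@z [736.2   9.4 122. ]
[ 446.5 -374.1   50. ]
[ 402.6 -399.6   50. ]
[ 473.1 -560.    50. ]
[ 522.4 -528.7   50. ]
```

```bash
python3 -m inch '[{"dp":[-200,-410,20],"angular":[0,0,-1.287],"fingers":75},{"dp":[-200,-410,20],"angular":[0,0,-1.287],"fingers":75},{"dp":[-200,-410,20],"angular":[0,0,-1.287],"fingers":75},{"dp":[-200,-410,20],"angular":[0,0,-1.287],"fingers":75},{"dp":[-200,-410,20],"angular":[0,0,-1.287],"fingers":75},{"dp":[-200,-410,20],"angular":[0,0,-1.287],"fingers":75},{"dp":[-200,-410,20],"angular":[0,0,-1.287],"fingers":75},{"dp":[-200,-410,20],"angular":[0,0,-1.287],"fingers":75},{"dp":[-200,-410,20],"angular":[0,0,-1.287],"fingers":75},{"dp":[-200,-410,20],"angular":[0,0,-1.287],"fingers":75},{"dp":[-200,-410,20],"angular":[0,0,-1.287],"fingers":75},{"dp":[-200,-410,20],"angular":[0,0,-1.287],"fingers":75}]' 20
```

```text
clock: 1.15
eef_pos: [516.9, -288.6, 210.9]
tcp_rot: [-3.14, -0.002, 0.007]
contact_force: [-0.4, 0.1, 0.7]
opening: 0.706
```

```bash
python3 -m inch '[{"dp":[101,-87,11],"angular":[0,0,0],"fingers":75},{"dp":[101,-87,11],"angular":[0,0,0],"fingers":75},{"dp":[101,-87,11],"angular":[0,0,0],"fingers":75},{"dp":[101,-87,11],"angular":[0,0,0],"fingers":75},{"dp":[101,-87,11],"angular":[0,0,0],"fingers":75},{"dp":[101,-87,11],"angular":[0,0,0],"fingers":75}]'
python3 - <<'E'
from h import *
from rig import monitor
import cv2
p=vision.camera_params("wrist"); s=monitor.sense(); im,d=vision.grab_frame("wrist")
np.savez("pics/w1.npz",d=d,**p); cv2.imwrite("pics/w1.png",im); print(s["eef_pos"],s["tcp_rot"])
E
```

```text
clock: 1.65
eef_pos: [613.1, -206.1, 199.7]
tcp_rot: [3.142, 0.001, 0.001]
contact_force: [-0.8, -0.0, 0.0]
opening: 0.707
[ 613.09321984 -206.10399617  199.70343512] [3.14158153e+00 1.44273990e-03 1.15814460e-03]
```

View pics/w1.png

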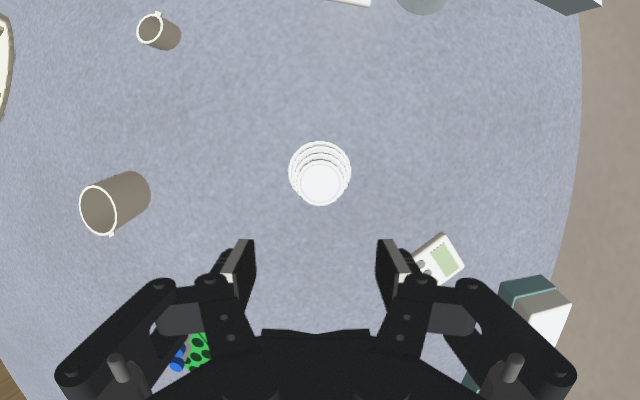

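Run:
```python
import cv2
im=cv2.imread("pics/w1.png")
c=cv2.resize(im[130:215,280:360],None,fx=7,fy=7,interpolation=cv2.INTER_CUBIC)
for i in range(0,80,10):
    cv2.line(c,(i*7,0),(i*7,600),(0,0,200),1);cv2.line(c,(0,i*7),(600,i*7),(0,0,200),1)
    cv2.putText(c,str(280+i),(i*7,10),0,.4,(0,0,255),1);cv2.putText(c,str(130+i),(0,i*7),0,.4,(0,0,255),1)
cv2.imwrite("pics/w1c.png",c)
```

```text
(no output)
```

View pics/w1c.png

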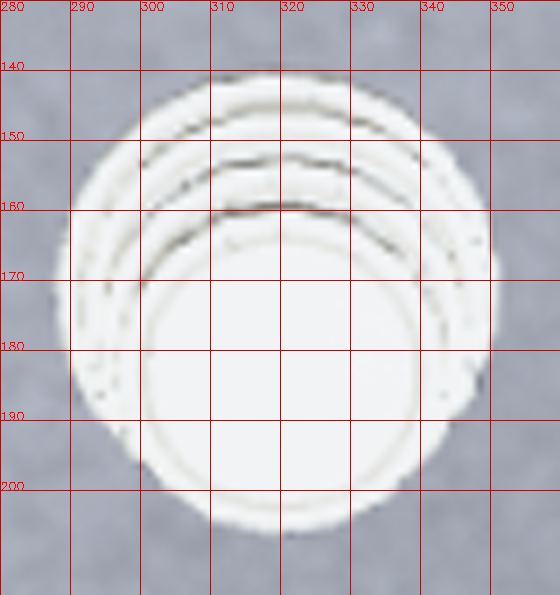

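Run:
```python
from h import *
np.set_printoptions(precision=1,suppress=True)
T=vision.camera_params("top");S=vision.camera_params("scene")
z=np.load("pics/w1.npz"); p={k:z[k] for k in z.files}; d=p["d"]
print("a",atz(*ray(p,320,183.5,True),64), "depth",d[183,320])
X,e=tri([ray(p,320,183.5,True),ray(T,365.3,172.3),ray(S,310,242.2)]);print(X,np.array(e))
for u,v in ((320,141),(288.5,172),(351,172)): print(u,v,atz(*ray(p,u,v,True),14))
# fit: lowest outer edge of a
print(atz(*ray(p,320,206,True),64),atz(*ray(p,320,161,True),64))
R=np.array(p["R"]);t=np.array(p["t"]);print("cam",-R.T@t, d[140:210:6,320], d[260:300:8,236], d[245:300:8,245])
for u,v in ((255,240),(377,240),(250,290)):
  r=np.hypot((u-p["cx"])/p["fx"],(v-p["cy"])/p["fy"]);c,dd=ray(p,u,v,True);
  print(u,v,d[v+3,u-3:u+4], c+dd*d[v+3,u-3 if u<300 else u+3]/np.cos(r))
```

```text
a [ 616.6 -203.5   64. ] depth 284.55255
[ 618.  -202.7   64.5] [1.6 0.8 2.3]
320 141 [ 617.2 -169.    14. ]
288.5 172 [ 583.3 -202.5   14. ]
351 172 [ 650.8 -202.4   14. ]
[ 616.7 -225.2   64. ] [ 616.5 -182.5   64. ]
cam [ 612.2 -138.1  341.4] [328.  308.5 300.9 295.7 280.9 282.2 283.6 285.4 286.4 289.3 288.9 358.4] [122.7 117.1 112.5 113.  113.3] [136.4 129.4 130.1 126.9 127.2 127.6 127.2]
255 240 [  0.  147.  372.2 371.3 372.3 370.3 370.7] [ 612.2 -138.1  341.4]
377 240 [371.7 369.8 370.9 148.2 143.8 144.9 141.9] [ 641.1 -195.9  210.4]
250 290 [129.  131.7 133.6 136.4 391.3 391.7 391.1] [ 583.8 -212.1  228.4]
```

Run:
```python
from h import *
np.set_printoptions(precision=1,suppress=True)
z=np.load("pics/w1.npz"); p={k:z[k] for k in z.files}; d=p["d"]
v,u=np.mgrid[225:330,210:430]
x=(u-p["cx"])/p["fx"];y=(v-p["cy"])/p["fy"];r=np.hypot(x,y)
dd=d[225:330,210:430]
c=np.stack([x/r*np.tan(r)*dd,y/r*np.tan(r)*dd,dd],-1)
W=(c-p["t"])@p["R"]
m=(dd>50)&(dd<180)
P=W[m]-np.array([613.1,-206.1,199.7])
for s in (-1,1):
    Q=P[np.sign(P[:,0])==s]
    for lo in range(0,30,2):
        q=Q[(Q[:,2]>=lo)&(Q[:,2]<lo+2)]
        if len(q)>3: print(s,lo,len(q),"x",q[:,0].min(),q[:,0].max(),"y",q[:,1].min(),q[:,1].max())
```

```text
-1 4 21 x -31.453476761599973 -30.590358145669825 y -6.032867652600174 7.764470818410558
-1 6 26 x -31.271140612059185 -30.687889571116784 y -10.095510703318297 9.371257964240499
-1 8 50 x -37.21635594787983 -30.64852889054282 y -11.761078269776789 10.068204750095447
-1 10 69 x -42.787766979457956 -30.60070248939701 y -12.106778038509702 10.430755212649586
-1 12 84 x -44.031735033756945 -30.561938665325783 y -11.549307279345499 10.487553904759835
-1 14 74 x -44.87284094112283 -30.615682334957228 y -11.977533740642542 10.067702715272702
-1 16 84 x -44.518727635215214 -30.587271184313522 y -11.48631829594737 10.30107413589451
-1 18 93 x -44.45833505458256 -30.40107175318974 y -11.810993085618236 10.324203958015516
-1 20 97 x -44.58902575912839 -30.632229153534126 y -11.374549452396764 10.74229834798328
-1 22 95 x -44.741151258025184 -30.5666670385408 y -11.72689612072108 10.273422623923864
-1 24 91 x -44.67090181687968 -30.518685409745444 y -12.237423218977312 10.237265761189747
-1 26 103 x -44.35263281863308 -30.649427289368532 y -12.183443059002713 10.749785363068298
-1 28 117 x -44.
[... 501 characters left out ...]
586
1 14 81 x 28.84329420722497 42.02438195465345 y -12.07937682909025 10.410717654630815
1 16 76 x 28.87989768060072 42.73610927778407 y -12.099201360772753 10.450026259565163
1 18 98 x 28.812630905423475 42.67843539360342 y -11.810663564917348 10.373772248549272
1 20 96 x 28.93381519614843 42.64462456780541 y -10.714950480692835 10.82278119231799
1 22 91 x 28.78077261216913 42.44373112651738 y -11.56082713137377 10.407613566987976
1 24 102 x 28.763832196851922 43.01712696291008 y -12.037634895076991 10.331006770562595
1 26 97 x 28.898830777984813 42.568510648391 y -11.889817574060146 10.621661070339542
1 28 111 x 28.859924139784425 42.72121388349933 y -11.773542982305997 10.546345822951167
```

```bash
python3 -m inch '[{"dp":[4.4,-3.3,40],"angular":[0,0,0],"fingers":75},{"dp":[4.4,-3.3,75],"angular":[0,0,0],"fingers":75},{"dp":[4.4,-3.3,110],"angular":[0,0,0],"fingers":75},{"dp":[4.4,-3.3,130],"angular":[0,0,0],"fingers":75},{"dp":[4.4,-3.3,145],"angular":[0,0,0],"fingers":75},{"dp":[4.4,-3.3,150],"angular":[0,0,0],"fingers":75},{"dp":[4.4,-3.3,150],"angular":[0,0,0],"fingers":75},{"dp":[4.4,-3.3,150],"angular":[0,0,0],"fingers":75}]'
python3 - <<'E'
from h import *
from rig import monitor
import cv2
p=vision.camera_params("wrist"); s=monitor.sense(); im,d=vision.grab_frame("wrist")
cv2.imwrite("pics/w2.png",im); print(s["eef_pos"],s["tcp_rot"])
E
```

```text
clock: 2.37
eef_pos: [617.9, -204.0, 51.2]
tcp_rot: [3.141, -0.001, -0.001]
contact_force: [-0.9, -0.6, 0.1]
opening: 0.703
[ 617.86693426 -203.95235531   51.19381644] [ 3.14127688e+00 -6.22886563e-04 -1.21891233e-03]
```

View pics/w2.png

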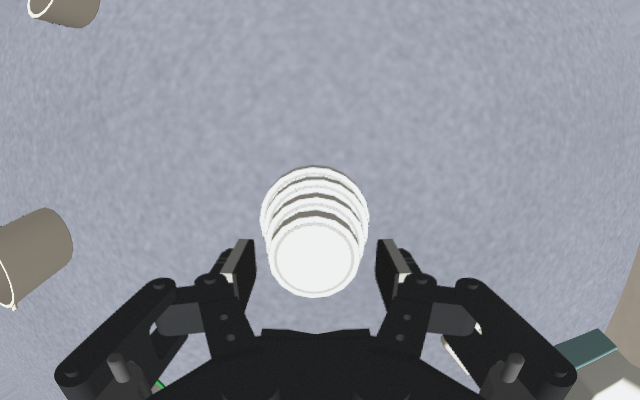

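```bash
python3 -m inch '[{"dp":[0,0,2],"angular":[0,0,0],"fingers":75},{"dp":[0,0,2],"angular":[0,0,0],"fingers":110},{"dp":[0,0,2],"angular":[0,0,0],"fingers":120},{"dp":[0,0,2],"angular":[0,0,0],"fingers":180},{"dp":[0,0,2],"angular":[0,0,0],"fingers":180},{"dp":[0,0,2],"angular":[0,0,0],"fingers":180},{"dp":[0,0,2],"angular":[0,0,0],"fingers":180}]' 30
```

```text
clock: 3.0
eef_pos: [618.5, -203.0, 49.3]
tcp_rot: [3.141, -0.001, 0.0]
contact_force: [-0.7, -0.2, 6.1]
opening: 0.497
```

```bash
python3 -m inch '[{"dp":[0,0,-2],"angular":[0,0,0],"fingers":180},{"dp":[0,0,-8],"angular":[0,0,0],"fingers":180},{"dp":[0,0,-25],"angular":[0,0,0],"fingers":180},{"dp":[0,0,-60],"angular":[0,0,0],"fingers":180},{"dp":[0,0,-100],"angular":[0,0,0],"fingers":180},{"dp":[0,0,-120],"angular":[0,0,0],"fingers":180},{"dp":[0,0,-120],"angular":[0,0,0],"fingers":180}]'
python3 - <<'E'
from h import *
from rig import monitor
import cv2
p=vision.camera_params("wrist"); s=monitor.sense(); im,d=vision.grab_frame("wrist")
np.savez("pics/w3.npz",d=d,**p)
cv2.imwrite("pics/w3.png",im); print(s["eef_pos"],s["tcp_rot"])
E
```

```text
clock: 3.58
eef_pos: [621.0, -203.8, 174.5]
tcp_rot: [3.139, -0.008, 0.0]
contact_force: [1.1, 0.3, -0.4]
opening: 0.497
[ 621.04641105 -203.83823558  174.45686039] [ 3.13884399e+00 -8.42918764e-03  9.51997017e-05]
```

View pics/w3.png

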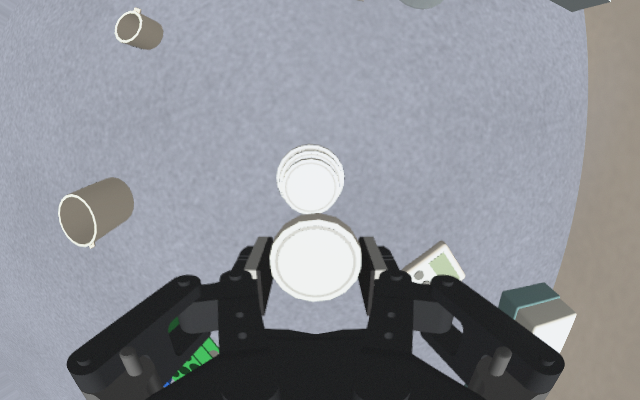

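```bash
python3 -m inch '[{"dp":[-179,-163.5,22],"angular":[0,0,0],"fingers":180},{"dp":[-179,-163.5,22],"angular":[0,0,0],"fingers":180},{"dp":[-179,-163.5,22],"angular":[0,0,0],"fingers":180},{"dp":[-179,-163.5,22],"angular":[0,0,0],"fingers":180},{"dp":[-179,-163.5,22],"angular":[0,0,0],"fingers":180},{"dp":[-179,-163.5,22],"angular":[0,0,0],"fingers":180},{"dp":[-179,-163.5,22],"angular":[0,0,0],"fingers":180},{"dp":[-179,-163.5,22],"angular":[0,0,0],"fingers":180},{"dp":[-179,-163.5,22],"angular":[0,0,0],"fingers":180},{"dp":[-179,-163.5,22],"angular":[0,0,0],"fingers":180}]'
cat > look.py <<'E'
import sys,cv2
from h import *
from rig import monitor
n=sys.argv[1]
p=vision.camera_params("wrist"); s=monitor.sense(); im,d=vision.grab_frame("wrist")
np.savez(f"pics/{n}.npz",d=d,tcp=s["eef_pos"],**p); cv2.imwrite(f"pics/{n}.png",im); print(s["eef_pos"],s["tcp_rot"])
x0,x1,y0,y1=[int(a) for a in sys.argv[2:6]]
k=min(800//(x1-x0),600//(y1-y0))
c=cv2.resize(im[y0:y1,x0:x1],None,fx=k,fy=k,interpolation=cv2.INTER_CUBIC)
for u in range(x0//10*10,x1,10):
    X=(u-x0)*k; cv2.line(c,(X,0),(X,800),(0,0,200),1); cv2.putText(c,str(u),(X,10),0,.35,(0,0,255),1)
for v in range(y0//10*10,y1,10):
    Y=(v-y0)*k; cv2.line(c,(0,Y),(800,Y),(0,0,200),1); cv2.putText(c,str(v),(0,Y),0,.35,(0,0,255),1)
cv2.imwrite(f"pics/{n}c.png",c)
E
python3 look.py w4 240 390 150 310
```

```text
clock: 4.47
eef_pos: [439.8, -39.8, 146.2]
tcp_rot: [3.141, -0.0, -0.0]
contact_force: [0.2, -0.1, 0.6]
opening: 0.498
[439.83773842 -39.81747628 146.1501939 ] [ 3.14143630e+00 -4.00095925e-04 -2.37204577e-04]
```

View pics/w4c.png

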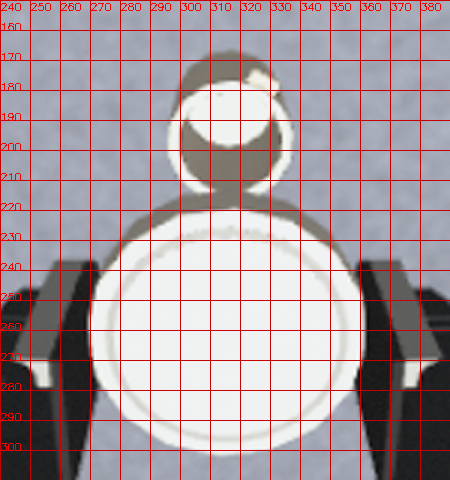

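```bash
cat >> h.py <<'E'
def pl(n): 
    z=np.load(f"pics/{n}.npz"); return {k:z[k] for k in z.files}
def ctr(p,l,r,t,b,z):
    "centre at height z from left/right/top/bottom pixel extremes of a horizontal circle"
    um=(l+r)/2; vm=(t+b)/2
    L=atz(*ray(p,l,vm,True),z);Rr=atz(*ray(p,r,vm,True),z);A=atz(*ray(p,um,t,True),z);B=atz(*ray(p,um,b,True),z)
    return np.array([(L[0]+Rr[0])/2,(A[1]+B[1])/2]),Rr[0]-L[0],A[1]-B[1]
E
python3 - <<'E'
from h import *
np.set_printoptions(precision=1,suppress=True)
p=pl("w4"); print(p["tcp"])
print(ctr(p,296.3,337.5,175.7,214.3,50)); print(ctr(p,269.5,361.5,219,301.7,p["tcp"][2]+14.7))
E
```

```text
[439.8 -39.8 146.2]
(array([440.5, -37.6]), np.float64(32.86882096183467), np.float64(31.9455627680741))
(array([439.1, -39.4]), np.float64(42.57675200756091), np.float64(43.56735892338803))
```

```bash
python3 -m inch '[{"dp":[1.4,-1.8,40],"angular":[0,0,0],"fingers":180},{"dp":[1.4,-1.8,70],"angular":[0,0,0],"fingers":180},{"dp":[1.4,-1.8,85],"angular":[0,0,0],"fingers":180},{"dp":[1.4,-1.8,93],"angular":[0,0,0],"fingers":180},{"dp":[1.4,-1.8,97],"angular":[0,0,0],"fingers":180},{"dp":[1.4,-1.8,99],"angular":[0,0,0],"fingers":180},{"dp":[1.4,-1.8,99.5],"angular":[0,0,0],"fingers":180},{"dp":[1.4,-1.8,99.5],"angular":[0,0,0],"fingers":180}]'
python3 look.py w5 240 390 150 310
```

```text
clock: 5.18
eef_pos: [441.2, -37.8, 47.5]
tcp_rot: [3.141, -0.001, -0.0]
contact_force: [0.9, 0.1, -0.5]
opening: 0.496
[441.19288474 -37.76400701  47.51383256] [ 3.14148148e+00 -1.45932015e-03 -1.87514622e-04]
```

View pics/w5.png

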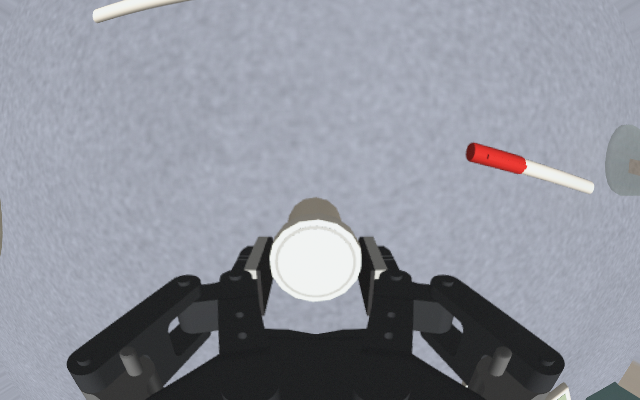

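```bash
python3 -m inch '[{"dp":[0,0,0.5],"angular":[0,0,0],"fingers":180},{"dp":[0,0,1],"angular":[0,0,0],"fingers":180},{"dp":[0,0,1.2],"angular":[0,0,0],"fingers":180},{"dp":[0,0,1.2],"angular":[0,0,0],"fingers":180}]'
```

```text
clock: 5.57
eef_pos: [440.5, -37.6, 45.8]
tcp_rot: [3.142, -0.0, 0.0]
contact_force: [-0.2, 0.0, -0.5]
opening: 0.501
```

```bash
python3 -m inch '[{"dp":[0,0,0.5],"angular":[0,0,0],"fingers":180},{"dp":[0,0,0.8],"angular":[0,0,0],"fingers":180},{"dp":[0,0,0.8],"angular":[0,0,0],"fingers":180}]'
```

```text
clock: 5.82
eef_pos: [440.6, -37.6, 45.2]
tcp_rot: [3.142, -0.0, -0.0]
contact_force: [-1.8, -0.0, 7.7]
opening: 0.496
```

```bash
python3 -m inch '[{"dp":[0,0,0],"angular":[0,0,0],"fingers":110},{"dp":[0,0,0],"angular":[0,0,0],"fingers":60},{"dp":[0,0,0],"angular":[0,0,0],"fingers":60},{"dp":[0,0,0],"angular":[0,0,0],"fingers":60},{"dp":[0,0,-20],"angular":[0,0,0],"fingers":60},{"dp":[0,0,-60],"angular":[0,0,0],"fingers":60},{"dp":[0,0,-100],"angular":[0,0,0],"fingers":60},{"dp":[0,0,-100],"angular":[0,0,0],"fingers":60}]'
python3 look.py w6 260 380 150 310
```

```text
clock: 6.48
eef_pos: [444.2, -37.9, 150.8]
tcp_rot: [3.141, -0.009, 0.0]
contact_force: [2.1, -0.4, -0.0]
opening: 0.764
[444.20674738 -37.92850682 150.7884462 ] [ 3.14076888e+00 -9.20525870e-03  2.99089341e-05]
```

View pics/w6.png

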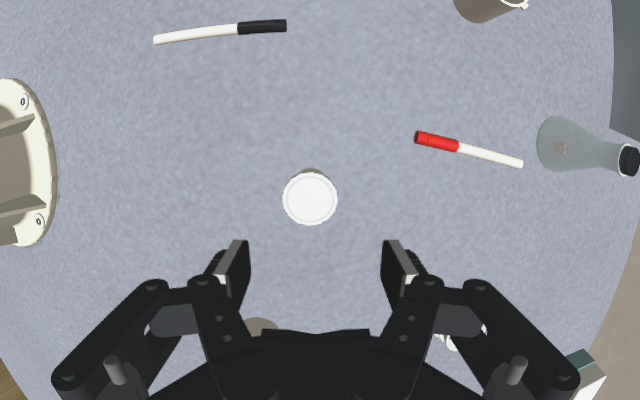

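View pics/w6c.png

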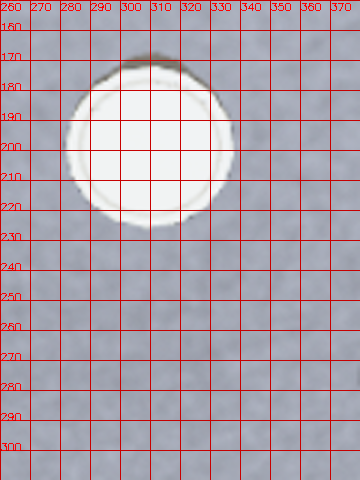

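```bash
python3 -m inch '[{"dp":[176.5,165.8,-20],"angular":[0,0,0],"fingers":57},{"dp":[176.5,165.8,-20],"angular":[0,0,0],"fingers":57},{"dp":[176.5,165.8,-20],"angular":[0,0,0],"fingers":57},{"dp":[176.5,165.8,-20],"angular":[0,0,0],"fingers":57},{"dp":[176.5,165.8,-20],"angular":[0,0,0],"fingers":57},{"dp":[176.5,165.8,-20],"angular":[0,0,0],"fingers":57},{"dp":[176.5,165.8,-20],"angular":[0,0,0],"fingers":57},{"dp":[176.5,165.8,-20],"angular":[0,0,0],"fingers":57},{"dp":[176.5,165.8,-20],"angular":[0,0,0],"fingers":57},{"dp":[176.5,165.8,-20],"angular":[0,0,0],"fingers":57}]'
python3 look.py w7 270 370 140 220
```

```text
clock: 7.37
eef_pos: [615.4, -202.4, 163.7]
tcp_rot: [-3.141, 0.002, 0.0]
contact_force: [-0.3, -0.2, 0.0]
opening: 0.775
[ 615.4362862  -202.38529401  163.65657883] [-3.14064521e+00  2.40952829e-03  4.04535551e-04]
```

View pics/w7c.png

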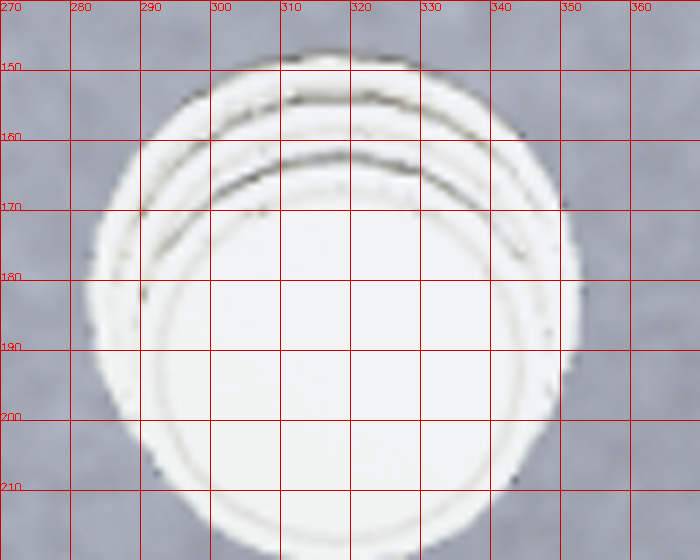

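Run:
```python
from h import *
np.set_printoptions(precision=1,suppress=True)
p=pl("w7"); print(p["tcp"]); print(ctr(p,292.5,344.5,167.5,217.8,48)); print(ctr(p,282.5,353,147.5,210,14))
q=pl("w4"); print(ctr(q,275.5,355.5,227,297,q["tcp"][2]+14.7)) # bevel ring held a
```

```text
[ 615.4 -202.4  163.7]
(array([ 617.3, -203.5]), np.float64(44.83646536521644), np.float64(44.895473185391324))
(array([ 616.9, -198.9]), np.float64(68.16081720087709), np.float64(61.867719034474106))
(array([439.1, -39.8]), np.float64(37.04108200120925), np.float64(36.97186838172874))
```

```bash
python3 -m inch '[{"dp":[2.6,0.7,40],"angular":[0,0,0],"fingers":57},{"dp":[2.6,0.7,75],"angular":[0,0,0],"fingers":57},{"dp":[2.6,0.7,100],"angular":[0,0,0],"fingers":57},{"dp":[2.6,0.7,115],"angular":[0,0,0],"fingers":57},{"dp":[2.6,0.7,125],"angular":[0,0,0],"fingers":57},{"dp":[2.6,0.7,128],"angular":[0,0,0],"fingers":57},{"dp":[2.6,0.7,130],"angular":[0,0,0],"fingers":57},{"dp":[2.6,0.7,130],"angular":[0,0,0],"fingers":57},{"dp":[2.6,0.7,130],"angular":[0,0,0],"fingers":57},{"dp":[2.6,0.7,130],"angular":[0,0,0],"fingers":57}]'
python3 look.py w8 220 400 150 310
```

```text
clock: 8.25
eef_pos: [620.3, -204.3, 36.1]
tcp_rot: [3.141, -0.002, 0.0]
contact_force: [-0.2, 0.2, -0.2]
opening: 0.78
[ 620.26194283 -204.31829994   36.05545497] [ 3.14102269e+00 -1.85316509e-03  2.16736113e-05]
```

View pics/w8c.png

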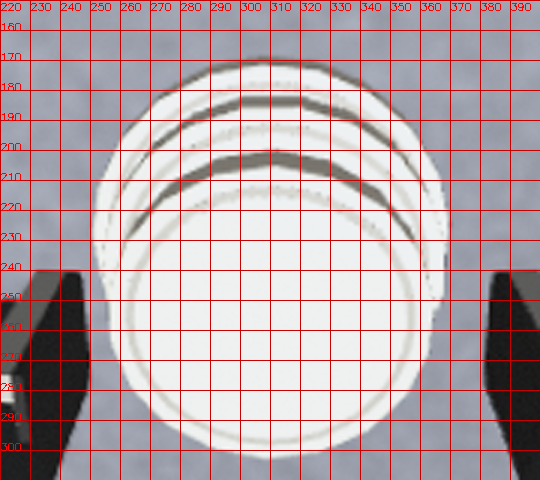

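```bash
python3 -m inch '[{"dp":[-2.2,0,1],"angular":[0,0,0],"fingers":57},{"dp":[-2.2,0,3],"angular":[0,0,0],"fingers":57},{"dp":[-2.2,0,3],"angular":[0,0,0],"fingers":57},{"dp":[-2.2,0,3],"angular":[0,0,0],"fingers":57}]'
python3 look.py w9 220 400 150 310
```

```text
clock: 8.63
eef_pos: [617.1, -204.1, 31.7]
tcp_rot: [-3.141, 0.0, -0.0]
contact_force: [-0.3, 0.1, -0.4]
opening: 0.776
[ 617.13593052 -204.09331452   31.66019327] [-3.14149639e+00  2.31765817e-04 -6.97622656e-05]
```

View pics/w9c.png

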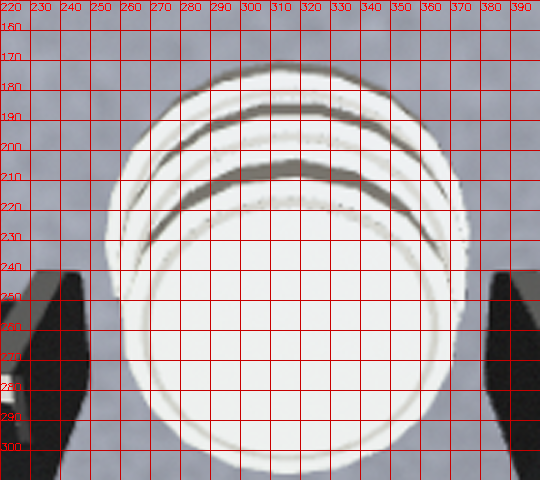

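```bash
python3 -m inch '[{"dp":[0,0,-1.2],"angular":[0,0,0],"fingers":57},{"dp":[0,0,-1.2],"angular":[0,0,0],"fingers":85},{"dp":[0,0,-1.2],"angular":[0,0,0],"fingers":95},{"dp":[0,0,-1.2],"angular":[0,0,0],"fingers":160},{"dp":[0,0,-1.2],"angular":[0,0,0],"fingers":160},{"dp":[0,0,-1.2],"angular":[0,0,0],"fingers":160},{"dp":[0,0,-1.2],"angular":[0,0,0],"fingers":160}]'
```

```text
clock: 9.27
eef_pos: [617.5, -204.2, 33.4]
tcp_rot: [3.141, -0.0, 0.0]
contact_force: [-0.8, 0.3, 4.7]
opening: 0.59
```

```bash
python3 -m inch '[{"dp":[0,0,-2],"angular":[0,0,0],"fingers":160},{"dp":[0,0,-8],"angular":[0,0,0],"fingers":160},{"dp":[0,0,-25],"angular":[0,0,0],"fingers":160},{"dp":[0,0,-60],"angular":[0,0,0],"fingers":160},{"dp":[-10,-15,-100],"angular":[0,0,0],"fingers":160},{"dp":[-25,-50,-122],"angular":[0,0,0],"fingers":160},{"dp":[-45,-85,-122],"angular":[0,0,0],"fingers":160},{"dp":[-63,-120,-122],"angular":[0,0,0],"fingers":160},{"dp":[-82,-155,-122],"angular":[0,0,0],"fingers":160},{"dp":[-100,-190,-122],"angular":[0,0,0],"fingers":160},{"dp":[-110,-210,-122],"angular":[0,0,0],"fingers":160},{"dp":[-110,-210,-122],"angular":[0,0,0],"fingers":160}]'
python3 look.py w10 220 400 150 310
```

```text
clock: 10.27
eef_pos: [504.7, 9.1, 155.2]
tcp_rot: [-3.141, 0.002, 0.003]
contact_force: [-1.0, -0.0, -1.1]
opening: 0.591
[504.68703805   9.0811621  155.1556569 ] [-3.14066549e+00  1.61101297e-03  2.57004203e-03]
```

View pics/w10.png

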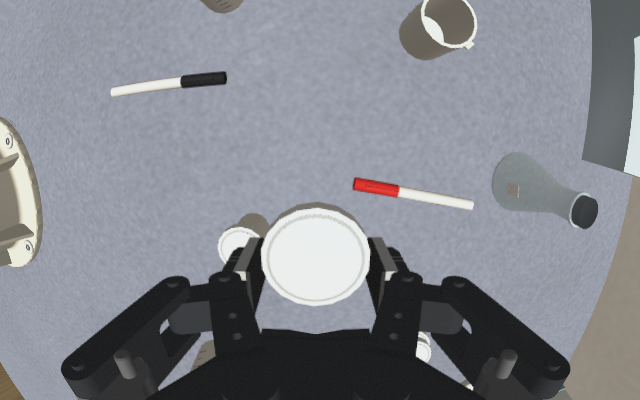

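```bash
python3 -m inch '[{"dp":[-18,-38,0],"angular":[0,0,0],"fingers":160},{"dp":[-36,-75,0],"angular":[0,0,0],"fingers":160},{"dp":[-53,-112,0],"angular":[0,0,0],"fingers":160},{"dp":[-70,-148,0],"angular":[0,0,0],"fingers":160},{"dp":[-83,-175,0],"angular":[0,0,0],"fingers":160},{"dp":[-90,-190,0],"angular":[0,0,0],"fingers":160},{"dp":[-91,-193,0],"angular":[0,0,0],"fingers":160},{"dp":[-91,-193,0],"angular":[0,0,0],"fingers":160},{"dp":[-91,-193,0],"angular":[0,0,0],"fingers":160},{"dp":[-91,-193,0],"angular":[0,0,0],"fingers":160}]'
python3 look.py w11 240 390 150 310
```

```text
clock: 11.15
eef_pos: [417.1, 197.9, 155.0]
tcp_rot: [3.141, -0.0, -0.001]
contact_force: [0.2, -0.5, -1.0]
opening: 0.594
[417.06661614 197.89172372 155.00936136] [ 3.14132527e+00 -2.43503407e-04 -1.07217149e-03]
```

View pics/w11c.png

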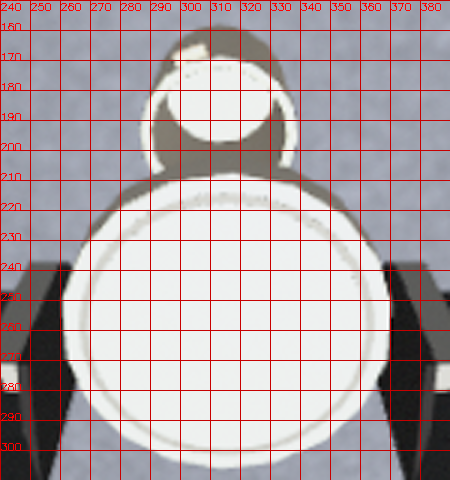

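Run:
```python
from h import *
np.set_printoptions(precision=1,suppress=True)
p=pl("w11"); print(p["tcp"]); print(ctr(p,286.8,339.3,168.5,218.5,60)); print(ctr(p,260.7,370.3,208,305.5,p["tcp"][2]+14.6),ctr(p,266.5,364.5,217,300,p["tcp"][2]+14.6))
```

```text
[417.1 197.9 155. ]
(array([414.6, 201.5]), np.float64(41.665073031542875), np.float64(41.11753035744465))
(array([416.4, 199.6]), np.float64(50.6670378325818), np.float64(50.997298793518695)) (array([416.4, 199.3]), np.float64(45.315975673383434), np.float64(43.490710275220835))
```

```bash
python3 -m inch '[{"dp":[-1.8,-2,40],"angular":[0,0,0],"fingers":160},{"dp":[-1.8,-2,65],"angular":[0,0,0],"fingers":160},{"dp":[-1.8,-2,80],"angular":[0,0,0],"fingers":160},{"dp":[-1.8,-2,86],"angular":[0,0,0],"fingers":160},{"dp":[-1.8,-2,88],"angular":[0,0,0],"fingers":160},{"dp":[-1.8,-2,88],"angular":[0,0,0],"fingers":160},{"dp":[-1.8,-2,88],"angular":[0,0,0],"fingers":160}]'
python3 look.py w12 240 390 150 310
```

```text
clock: 11.78
eef_pos: [415.4, 200.9, 67.8]
tcp_rot: [-3.141, -0.001, -0.001]
contact_force: [0.7, -0.4, 0.4]
opening: 0.591
[415.38020653 200.93533755  67.8178168 ] [-3.14102324e+00 -1.24871789e-03 -5.15580936e-04]
```

View pics/w12c.png

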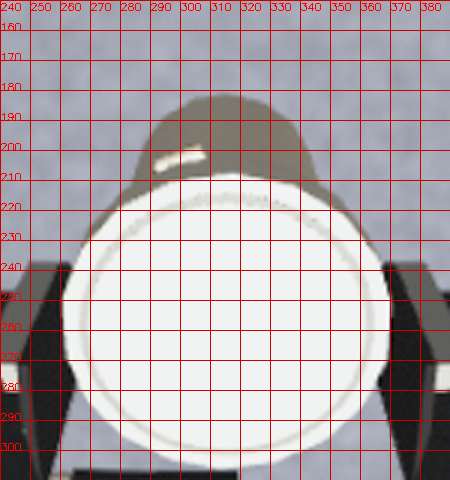

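```bash
python3 -m inch '[{"dp":[0,0,5],"angular":[0,0,0],"fingers":160},{"dp":[0,0,9],"angular":[0,0,0],"fingers":160},{"dp":[0,0,10.5],"angular":[0,0,0],"fingers":160},{"dp":[0,0,11.3],"angular":[0,0,0],"fingers":160},{"dp":[0,0,11.8],"angular":[0,0,0],"fingers":160},{"dp":[0,0,11.8],"angular":[0,0,0],"fingers":160}]'
```

```text
clock: 12.33
eef_pos: [414.5, 200.9, 55.4]
tcp_rot: [3.142, 0.0, 0.0]
contact_force: [-1.3, -0.5, 3.0]
opening: 0.593
```

```bash
python3 -m inch '[{"dp":[0,0,0.3],"angular":[0,0,0],"fingers":85},{"dp":[0,0,0.3],"angular":[0,0,0],"fingers":45},{"dp":[0,0,0.3],"angular":[0,0,0],"fingers":40},{"dp":[0,0,0.3],"angular":[0,0,0],"fingers":40},{"dp":[0,0,-20],"angular":[0,0,0],"fingers":40},{"dp":[0,0,-60],"angular":[0,0,0],"fingers":40},{"dp":[0,0,-90],"angular":[0,0,0],"fingers":40},{"dp":[0,0,-90],"angular":[0,0,0],"fingers":40}]'
python3 look.py w13 240 390 150 310
```

```text
clock: 13.0
eef_pos: [417.5, 202.4, 150.2]
tcp_rot: [-3.138, -0.007, 0.0]
contact_force: [1.4, 0.0, 0.1]
opening: 0.843
[417.48971625 202.3650476  150.24862382] [-3.13808430e+00 -7.24518288e-03  9.79297953e-06]
```

View pics/w13.png

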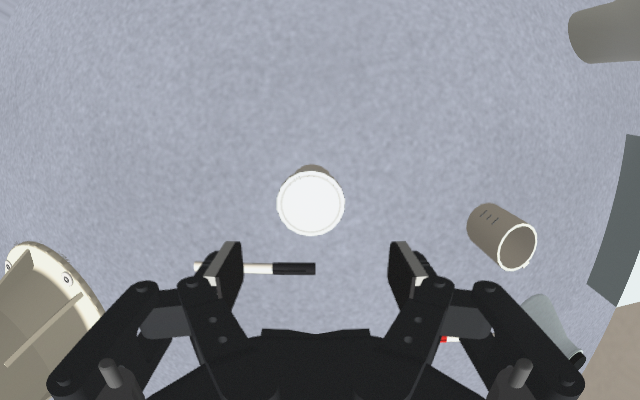

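```bash
python3 -m inch '[{"dp":[18,36,-5],"angular":[0,0,0],"fingers":37},{"dp":[36,72,-10],"angular":[0,0,0],"fingers":37},{"dp":[54,108,-10],"angular":[0,0,0],"fingers":37},{"dp":[72,144,-10],"angular":[0,0,0],"fingers":37},{"dp":[90,180,-10],"angular":[0,0,0],"fingers":37},{"dp":[108,216,-10],"angular":[0,0,0],"fingers":37},{"dp":[126,252,-10],"angular":[0,0,0],"fingers":37},{"dp":[144,288,-10],"angular":[0,0,0],"fingers":37},{"dp":[162,324,-10],"angular":[0,0,0],"fingers":37},{"dp":[180,360,-10],"angular":[0,0,0],"fingers":37},{"dp":[195,390,-10],"angular":[0,0,0],"fingers":37},{"dp":[202,402,-10],"angular":[0,0,0],"fingers":37}]'
python3 -m inch '[{"dp":[1,2.5,0],"angular":[0,0,0],"fingers":37},{"dp":[1,2.5,0],"angular":[0,0,0],"fingers":37},{"dp":[1,2.5,0],"angular":[0,0,0],"fingers":37},{"dp":[1,2.5,0],"angular":[0,0,0],"fingers":37}]'
python3 look.py w14 260 380 140 240
```

```text
clock: 14.05
eef_pos: [617.4, -205.0, 153.7]
tcp_rot: [3.141, 0.0, -0.002]
contact_force: [0.0, 0.8, 0.3]
opening: 0.857
clock: 14.38
eef_pos: [616.7, -201.9, 154.8]
tcp_rot: [-3.141, 0.001, 0.001]
contact_force: [-0.0, 0.1, -0.7]
opening: 0.853
[ 616.6511515  -201.91608179  154.78730876] [-3.14087965e+00  1.23871217e-03  1.17400879e-03]
```

View pics/w14c.png

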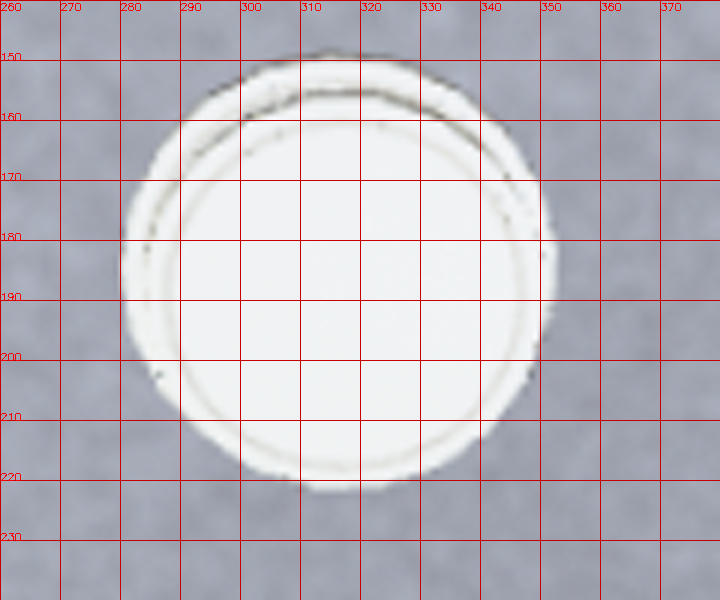

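Run:
```python
from h import *
np.set_printoptions(precision=1,suppress=True)
p=pl("w14"); print(p["tcp"]); print(ctr(p,287.5,347.5,160.5,218.5,32)); print(ctr(p,280.3,352.8,148.5,220,14)[0][0],atz(*ray(p,316.5,148.5,True),13))
```

```text
[ 616.7 -201.9  154.8]
(array([ 617.8, -202.2]), np.float64(53.05823682531252), np.float64(52.96367169479507))
617.0209945434096 [ 616.9 -167.6   13. ]
```

```bash
python3 -m inch '[{"dp":[1.8,0.7,40],"angular":[0,0,0],"fingers":37},{"dp":[1.8,0.7,75],"angular":[0,0,0],"fingers":37},{"dp":[1.8,0.7,105],"angular":[0,0,0],"fingers":37},{"dp":[1.8,0.7,120],"angular":[0,0,0],"fingers":37},{"dp":[1.8,0.7,130],"angular":[0,0,0],"fingers":37},{"dp":[1.8,0.7,135],"angular":[0,0,0],"fingers":37},{"dp":[1.8,0.7,137],"angular":[0,0,0],"fingers":37},{"dp":[1.8,0.7,137],"angular":[0,0,0],"fingers":37},{"dp":[1.8,0.7,137],"angular":[0,0,0],"fingers":37},{"dp":[1.8,0.7,137],"angular":[0,0,0],"fingers":37}]'
python3 look.py w15 220 410 150 320
```

```text
clock: 15.27
eef_pos: [620.1, -204.5, 19.5]
tcp_rot: [3.141, -0.002, 0.0]
contact_force: [0.2, -0.0, 0.5]
opening: 0.854
[ 620.14105977 -204.53361756   19.50152339] [ 3.14096993e+00 -1.94226390e-03  1.22970886e-05]
```

View pics/w15c.png

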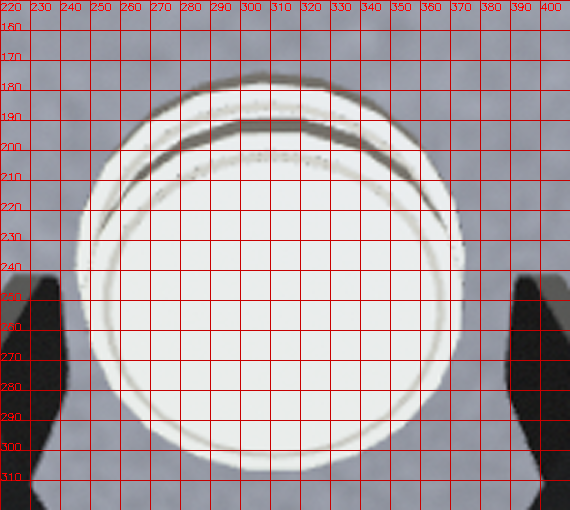

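```bash
python3 -m inch '[{"dp":[-1.5,-1,2],"angular":[0,0,0],"fingers":37},{"dp":[-1.5,-1,4],"angular":[0,0,0],"fingers":37},{"dp":[-1.5,-1,4],"angular":[0,0,0],"fingers":37},{"dp":[-1.5,-1,4],"angular":[0,0,0],"fingers":37}]'
python3 look.py w16 220 410 150 320
```

```text
clock: 15.65
eef_pos: [617.6, -203.3, 14.0]
tcp_rot: [-3.141, 0.0, -0.0]
contact_force: [-0.6, -0.2, -0.4]
opening: 0.852
[ 617.61183109 -203.28173732   14.04278272] [-3.14148561e+00  3.14142137e-04 -8.73416430e-05]
```

View pics/w16c.png

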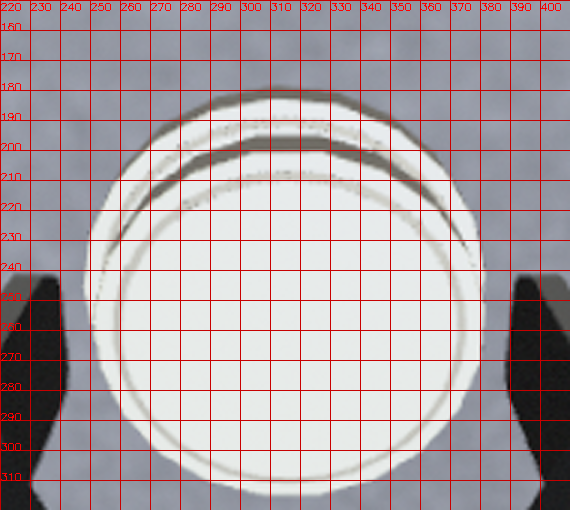

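```bash
python3 -m inch '[{"dp":[0.3,0,-1.2],"angular":[0,0,0],"fingers":45},{"dp":[0.3,0,-1.2],"angular":[0,0,0],"fingers":60},{"dp":[0.3,0,-1.2],"angular":[0,0,0],"fingers":70},{"dp":[0.3,0,-1.2],"angular":[0,0,0],"fingers":140},{"dp":[0.3,0,-1.2],"angular":[0,0,0],"fingers":140},{"dp":[0.3,0,-1.2],"angular":[0,0,0],"fingers":140},{"dp":[0.3,0,-1.2],"angular":[0,0,0],"fingers":140}]'
```

```text
clock: 16.28
eef_pos: [618.3, -203.4, 15.8]
tcp_rot: [3.141, -0.0, 0.0]
contact_force: [-1.0, 0.5, 5.7]
opening: 0.688
```

```bash
python3 -m inch '[{"dp":[0,0,-2],"angular":[0,0,0],"fingers":140},{"dp":[0,0,-8],"angular":[0,0,0],"fingers":140},{"dp":[0,0,-25],"angular":[0,0,0],"fingers":140},{"dp":[0,0,-60],"angular":[0,0,0],"fingers":140},{"dp":[0,0,-100],"angular":[0,0,0],"fingers":140},{"dp":[0,-15,-135],"angular":[0,0,0],"fingers":140},{"dp":[-2,-45,-150],"angular":[0,0,0],"fingers":140},{"dp":[-3,-80,-150],"angular":[0,0,0],"fingers":140},{"dp":[-3,-115,-150],"angular":[0,0,0],"fingers":140},{"dp":[-4,-150,-150],"angular":[0,0,0],"fingers":140},{"dp":[-5,-175,-150],"angular":[0,0,0],"fingers":140},{"dp":[-5,-180,-150],"angular":[0,0,0],"fingers":140}]'
python3 look.py w17 220 400 150 310
```

```text
clock: 17.28
eef_pos: [612.6, -19.5, 165.7]
tcp_rot: [-3.14, 0.0, 0.002]
contact_force: [0.0, -0.5, -1.1]
opening: 0.687
[612.56715667 -19.53626667 165.69129009] [-3.14044853e+00  2.33177713e-04  2.48134259e-03]
```

View pics/w17.png

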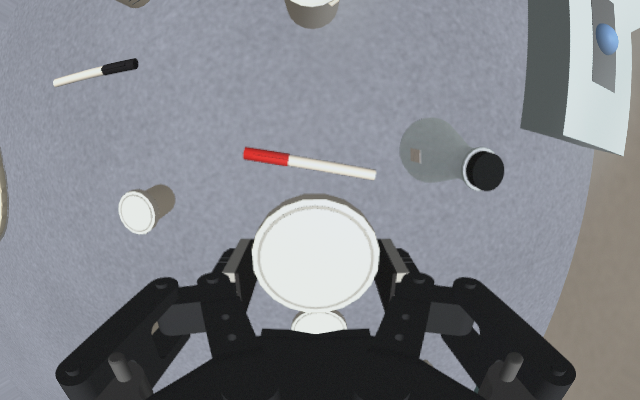

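```bash
python3 -m inch '[{"dp":[-1,-38,0],"angular":[0,0,0],"fingers":140},{"dp":[-2,-76,0],"angular":[0,0,0],"fingers":140},{"dp":[-3,-114,0],"angular":[0,0,0],"fingers":140},{"dp":[-3,-150,0],"angular":[0,0,0],"fingers":140},{"dp":[-3,-172,0],"angular":[0,0,0],"fingers":140},{"dp":[-3,-179,0],"angular":[0,0,0],"fingers":140},{"dp":[-3,-179,0],"angular":[0,0,0],"fingers":140},{"dp":[-3,-179,0],"angular":[0,0,0],"fingers":140},{"dp":[-3,-179,0],"angular":[0,0,0],"fingers":140},{"dp":[-3,-179,0],"angular":[0,0,0],"fingers":140}]'
python3 look.py w18 230 400 150 320
```

```text
clock: 18.17
eef_pos: [610.2, 154.0, 165.4]
tcp_rot: [3.141, 0.0, -0.002]
contact_force: [-0.2, -0.0, -0.5]
opening: 0.685
[610.24168677 153.96562799 165.36657102] [ 3.14120801e+00  1.95685653e-04 -1.64250224e-03]
```

View pics/w18c.png

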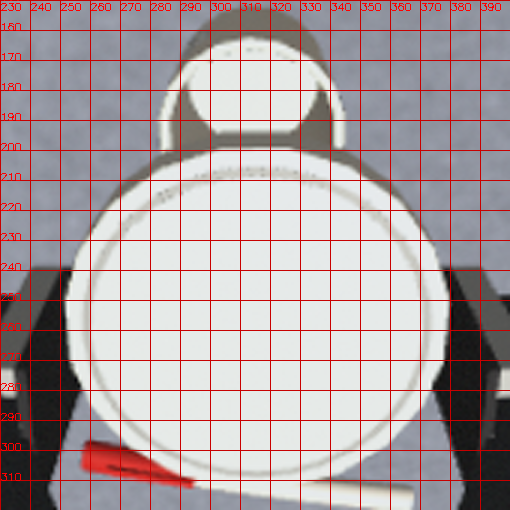

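Run:
```python
from h import *
np.set_printoptions(precision=1,suppress=True)
p=pl("w18"); print(p["tcp"]); z=p["tcp"][2]+16.2
print(ctr(p,283.3,345,162.3,222,70)); print(ctr(p,251.5,380,198.5,312,z),ctr(p,258,373.5,207,308,z))
```

```text
[610.2 154.  165.4]
(array([608.6, 158.4]), np.float64(49.02288749486604), np.float64(49.10764394371722))
(array([609.7, 156.6]), np.float64(58.77587761252687), np.float64(58.633418504298234)) (array([609.7, 156. ]), np.float64(52.84196606178227), np.float64(52.35297864612903))
```

```bash
python3 -m inch '[{"dp":[-1.1,-2.1,40],"angular":[0,0,0],"fingers":140},{"dp":[-1.1,-2.1,65],"angular":[0,0,0],"fingers":140},{"dp":[-1.1,-2.1,80],"angular":[0,0,0],"fingers":140},{"dp":[-1.1,-2.1,88],"angular":[0,0,0],"fingers":140},{"dp":[-1.1,-2.1,90],"angular":[0,0,0],"fingers":140},{"dp":[-1.1,-2.1,90],"angular":[0,0,0],"fingers":140},{"dp":[-1.1,-2.1,90],"angular":[0,0,0],"fingers":140},{"dp":[-1.1,-2.1,90],"angular":[0,0,0],"fingers":140}]'
python3 look.py w19 230 400 150 320
```

```text
clock: 18.88
eef_pos: [610.0, 157.9, 76.8]
tcp_rot: [-3.141, -0.002, -0.0]
contact_force: [-0.2, -0.2, -0.1]
opening: 0.687
[609.9663069  157.88936231  76.75215532] [-3.14105767e+00 -2.08525819e-03 -1.59838632e-04]
```

View pics/w19c.png

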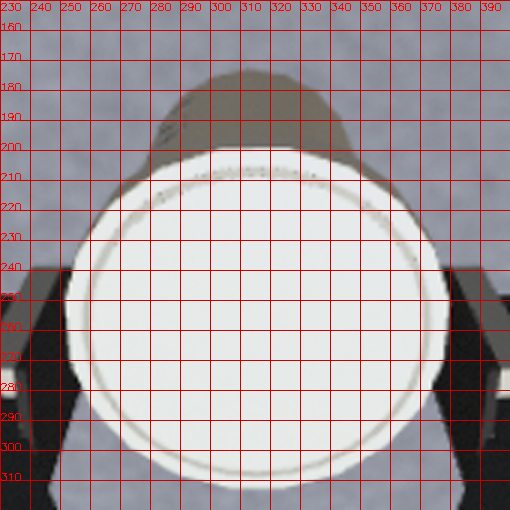

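```bash
python3 -m inch '[{"dp":[-0.5,1.3,3],"angular":[0,0,0],"fingers":140},{"dp":[-0.5,1.3,6],"angular":[0,0,0],"fingers":140},{"dp":[-0.5,1.3,8],"angular":[0,0,0],"fingers":140},{"dp":[-0.5,1.3,9.5],"angular":[0,0,0],"fingers":140},{"dp":[-0.5,1.3,10.5],"angular":[0,0,0],"fingers":140},{"dp":[-0.5,1.3,11],"angular":[0,0,0],"fingers":140},{"dp":[-0.5,1.3,11],"angular":[0,0,0],"fingers":140}]'
```

```text
clock: 19.52
eef_pos: [608.4, 156.5, 64.2]
tcp_rot: [3.142, 0.0, 0.0]
contact_force: [-0.2, -0.2, -0.6]
opening: 0.684
```

```bash
python3 -m inch '[{"dp":[0,0,0.4],"angular":[0,0,0],"fingers":140},{"dp":[0,0,0.8],"angular":[0,0,0],"fingers":140},{"dp":[0,0,0.8],"angular":[0,0,0],"fingers":140}]'
```

```text
clock: 19.77
eef_pos: [608.6, 156.5, 63.8]
tcp_rot: [-3.142, -0.0, 0.0]
contact_force: [-1.3, -0.4, 1.6]
opening: 0.682
```

```bash
python3 -m inch '[{"dp":[0,0,0.4],"angular":[0,0,0],"fingers":140},{"dp":[0,0,0.4],"angular":[0,0,0],"fingers":140},{"dp":[0,0,0.4],"angular":[0,0,0],"fingers":60},{"dp":[0,0,0.4],"angular":[0,0,0],"fingers":25},{"dp":[0,0,0.4],"angular":[0,0,0],"fingers":20},{"dp":[0,0,0.4],"angular":[0,0,0],"fingers":20},{"dp":[0,0,-20],"angular":[0,0,0],"fingers":20},{"dp":[0,0,-60],"angular":[0,0,0],"fingers":20},{"dp":[0,0,-90],"angular":[0,0,0],"fingers":20},{"dp":[0,0,-90],"angular":[0,0,0],"fingers":20}]'
python3 look.py w20 240 390 150 310
```

```text
clock: 20.6
eef_pos: [612.1, 157.4, 159.9]
tcp_rot: [-3.139, -0.009, 0.0]
contact_force: [1.5, 0.4, 0.7]
opening: 0.925
[612.08808616 157.39965135 159.8551721 ] [-3.13931140e+00 -8.93044504e-03  7.51032848e-07]
```

View pics/w20.png

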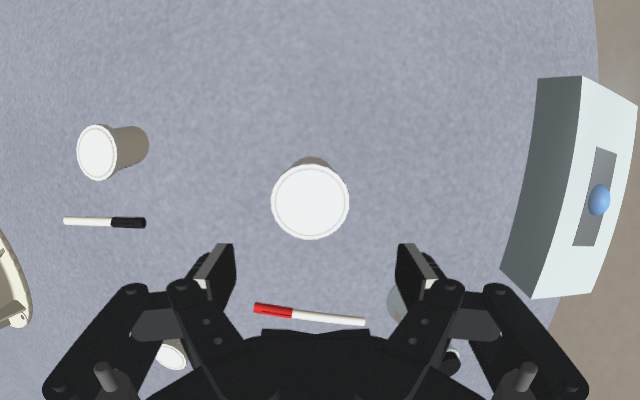

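```bash
python3 -m inch '[{"dp":[1,38,0],"angular":[0,0,0],"fingers":15},{"dp":[2,76,0],"angular":[0,0,0],"fingers":15},{"dp":[3,114,0],"angular":[0,0,0],"fingers":15},{"dp":[4,152,0],"angular":[0,0,0],"fingers":15},{"dp":[5,190,0],"angular":[0,0,0],"fingers":15},{"dp":[6,228,0],"angular":[0,0,0],"fingers":15},{"dp":[7,266,0],"angular":[0,0,0],"fingers":15},{"dp":[8,304,0],"angular":[0,0,0],"fingers":15},{"dp":[9,335,0],"angular":[0,0,0],"fingers":15},{"dp":[9,355,0],"angular":[0,0,0],"fingers":15},{"dp":[9,359,0],"angular":[0,0,0],"fingers":15},{"dp":[9,359,0],"angular":[0,0,0],"fingers":15}]'
python3 -m inch '[{"dp":[0,0,0],"angular":[0,0,0],"fingers":15},{"dp":[0,0,0],"angular":[0,0,0],"fingers":15},{"dp":[0,0,0],"angular":[0,0,0],"fingers":15}]'
python3 look.py w21 260 380 140 240
```

```text
clock: 21.65
eef_pos: [616.7, -203.6, 152.2]
tcp_rot: [-3.141, 0.002, -0.002]
contact_force: [0.2, 0.3, -0.8]
opening: 0.942
clock: 21.9
eef_pos: [617.5, -201.1, 153.3]
tcp_rot: [-3.141, 0.001, 0.001]
contact_force: [-0.2, -1.1, 0.1]
opening: 0.941
[ 617.45572478 -201.05985915  153.30910207] [-3.14120474e+00  5.42887522e-04  1.46045212e-03]
```

View pics/w21c.png

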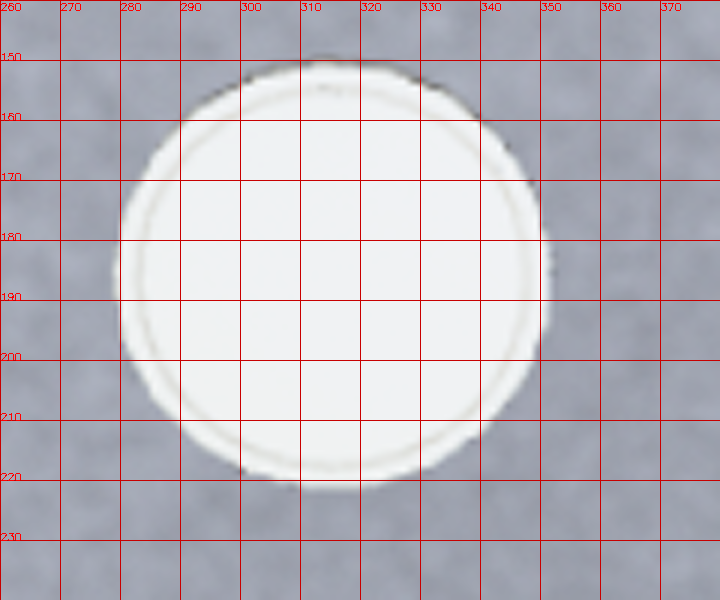

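Run:
```python
from h import *
np.set_printoptions(precision=1,suppress=True)
p=pl("w21"); print(p["tcp"]); print(ctr(p,283,348.5,154.5,218,16),ctr(p,279.3,351.7,150.3,221,16))
```

```text
[ 617.5 -201.1  153.3]
(array([ 617.2, -202.2]), np.float64(60.96969693258268), np.float64(60.8941509707077)) (array([ 617. , -201.8]), np.float64(67.41415107165255), np.float64(67.80132586580908))
```

```bash
python3 -m inch '[{"dp":[0.4,1,40],"angular":[0,0,0],"fingers":15},{"dp":[0.4,1,75],"angular":[0,0,0],"fingers":15},{"dp":[0.4,1,105],"angular":[0,0,0],"fingers":15},{"dp":[0.4,1,125],"angular":[0,0,0],"fingers":15},{"dp":[0.4,1,138],"angular":[0,0,0],"fingers":15},{"dp":[0.4,1,145],"angular":[0,0,0],"fingers":15},{"dp":[0.4,1,148],"angular":[0,0,0],"fingers":15},{"dp":[0.4,1,150],"angular":[0,0,0],"fingers":15},{"dp":[0.4,1,150],"angular":[0,0,0],"fingers":15},{"dp":[0.4,1,150],"angular":[0,0,0],"fingers":15},{"dp":[0.4,1,150],"angular":[0,0,0],"fingers":15}]'
python3 look.py w22 220 410 150 320
```

```text
clock: 22.87
eef_pos: [618.7, -203.8, 4.8]
tcp_rot: [3.141, -0.002, -0.0]
contact_force: [0.5, 0.4, 0.2]
opening: 0.944
[ 618.66510803 -203.76282307    4.77259128] [ 3.14103817e+00 -1.74189130e-03 -6.61541286e-05]
```

View pics/w22c.png

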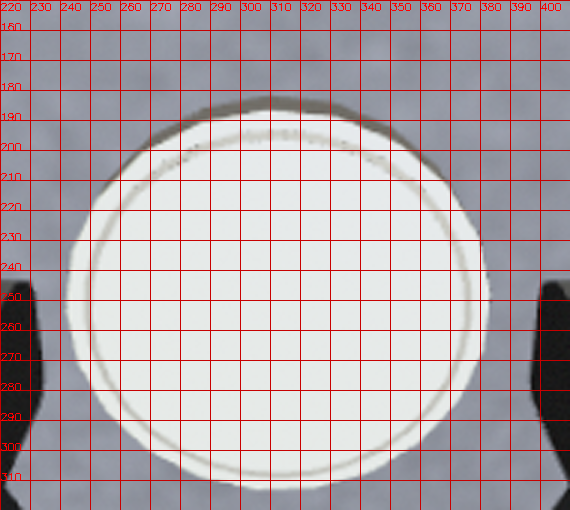

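```bash
python3 -m inch '[{"dp":[-0.6,-0.5,2],"angular":[0,0,0],"fingers":15},{"dp":[-0.6,-0.5,4],"angular":[0,0,0],"fingers":15},{"dp":[-0.6,-0.5,5.5],"angular":[0,0,0],"fingers":15},{"dp":[-0.6,-0.5,6],"angular":[0,0,0],"fingers":15},{"dp":[-0.6,-0.5,6],"angular":[0,0,0],"fingers":15},{"dp":[-0.6,-0.5,6],"angular":[0,0,0],"fingers":15}]'
```

```text
clock: 23.42
eef_pos: [617.3, -203.0, -2.5]
tcp_rot: [-3.142, 0.0, -0.0]
contact_force: [0.1, -0.6, -0.1]
opening: 0.945
```

```bash
python3 -m inch '[{"dp":[0,0,1],"angular":[0,0,0],"fingers":30},{"dp":[0,0,1],"angular":[0,0,0],"fingers":40},{"dp":[0,0,1],"angular":[0,0,0],"fingers":46},{"dp":[0,0,1],"angular":[0,0,0],"fingers":120},{"dp":[0,0,1],"angular":[0,0,0],"fingers":120},{"dp":[0,0,1],"angular":[0,0,0],"fingers":120},{"dp":[0,0,1],"angular":[0,0,0],"fingers":120}]'
python3 look.py w23 220 410 150 320
```

```text
clock: 24.0
eef_pos: [617.4, -203.0, -3.1]
tcp_rot: [3.142, -0.0, -0.0]
contact_force: [-1.4, 1.2, 5.5]
opening: 0.779
[ 617.36591453 -203.02525865   -3.10044467] [ 3.14155063e+00 -1.63591038e-04 -2.59242255e-05]
```

View pics/w23.png

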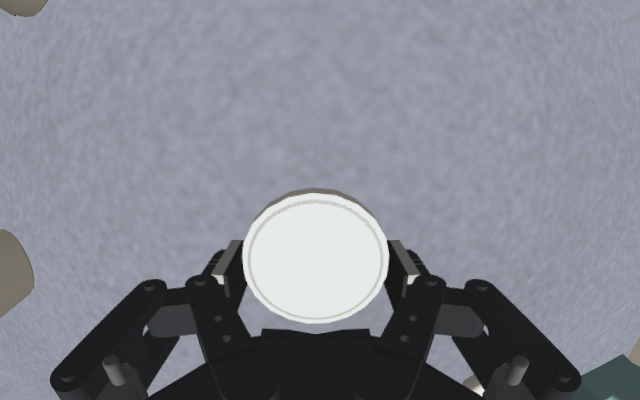

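```bash
python3 -m inch '[{"dp":[0,0,-2],"angular":[0,0,0],"fingers":120},{"dp":[0,0,-8],"angular":[0,0,0],"fingers":120},{"dp":[0,0,-25],"angular":[0,0,0],"fingers":120},{"dp":[0,0,-60],"angular":[0,0,0],"fingers":120},{"dp":[0,0,-100],"angular":[0,0,0],"fingers":120},{"dp":[-10,1,-138],"angular":[0,0,0],"fingers":120},{"dp":[-30,3,-168],"angular":[0,0,0],"fingers":120},{"dp":[-65,6,-178],"angular":[0,0,0],"fingers":120},{"dp":[-100,10,-178],"angular":[0,0,0],"fingers":120},{"dp":[-125,13,-178],"angular":[0,0,0],"fingers":120},{"dp":[-140,15,-178],"angular":[0,0,0],"fingers":120},{"dp":[-140,15,-178],"angular":[0,0,0],"fingers":120}]'
python3 look.py w24 220 410 150 320
```

```text
clock: 25.05
eef_pos: [474.1, -217.9, 174.8]
tcp_rot: [-3.141, 0.002, -0.001]
contact_force: [0.3, -0.7, -1.0]
opening: 0.778
[ 474.09526214 -217.92779651  174.84858432] [-3.14125592e+00  1.67115032e-03 -1.13638318e-03]
```

```bash
python3 -m inch '[{"dp":[-35,3,0],"angular":[0,0,0],"fingers":120},{"dp":[-65,6,0],"angular":[0,0,0],"fingers":120},{"dp":[-88,9,0],"angular":[0,0,0],"fingers":120},{"dp":[-97,10,0],"angular":[0,0,0],"fingers":120},{"dp":[-100,10,0],"angular":[0,0,0],"fingers":120},{"dp":[-100,10,0],"angular":[0,0,0],"fingers":120},{"dp":[-100,10,0],"angular":[0,0,0],"fingers":120},{"dp":[-100,10,0],"angular":[0,0,0],"fingers":120},{"dp":[-100,10,0],"angular":[0,0,0],"fingers":120},{"dp":[-100,10,0],"angular":[0,0,0],"fingers":120}]'
python3 look.py w25 220 410 140 330
```

```text
clock: 25.93
eef_pos: [378.0, -227.9, 174.5]
tcp_rot: [-3.142, -0.0, 0.001]
contact_force: [-0.4, 0.0, 0.0]
opening: 0.775
[ 378.01162711 -227.94656743  174.50985217] [-3.14152726e+00 -9.23826547e-05  5.77338844e-04]
```

View pics/w25c.png

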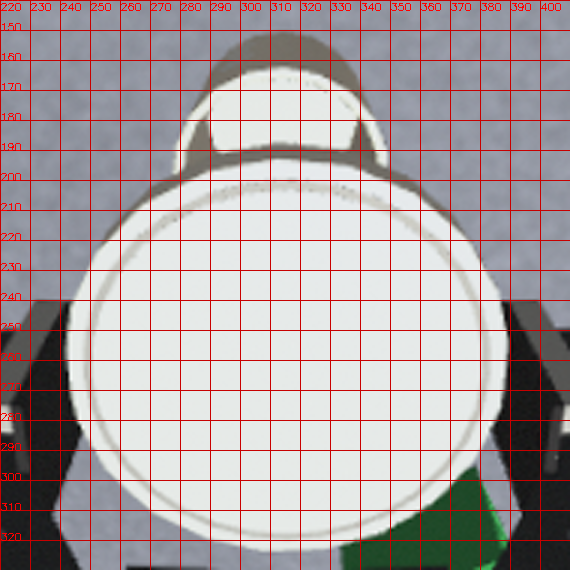

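Run:
```python
from h import *
np.set_printoptions(precision=1,suppress=True)
p=pl("w25"); print(p["tcp"]); z=p["tcp"][2]+19.1
print(ctr(p,278,350,162.3,231.3,80)); print(ctr(p,242.5,389.5,192.5,323.5,z),ctr(p,248,384,201,319,z))
```

```text
[ 378.  -227.9  174.5]
(array([ 376.3, -227.3]), np.float64(57.30901302058862), np.float64(57.09308195204298))
(array([ 377.5, -226.2]), np.float64(66.2749743642363), np.float64(67.18158094507893)) (array([ 377.5, -226.6]), np.float64(61.313102768385136), np.float64(60.62062750684544))
```

```bash
python3 -m inch '[{"dp":[-1.2,1,40],"angular":[0,0,0],"fingers":120},{"dp":[-1.2,1,65],"angular":[0,0,0],"fingers":120},{"dp":[-1.2,1,80],"angular":[0,0,0],"fingers":120},{"dp":[-1.2,1,88],"angular":[0,0,0],"fingers":120},{"dp":[-1.2,1,91],"angular":[0,0,0],"fingers":120},{"dp":[-1.2,1,91],"angular":[0,0,0],"fingers":120},{"dp":[-1.2,1,91],"angular":[0,0,0],"fingers":120},{"dp":[-1.2,1,91],"angular":[0,0,0],"fingers":120}]'
python3 look.py w26 220 410 150 330
```

```text
clock: 26.65
eef_pos: [376.9, -229.4, 84.5]
tcp_rot: [3.141, -0.002, 0.0]
contact_force: [0.5, -0.1, -0.8]
opening: 0.779
[ 376.85120251 -229.43409939   84.53763996] [ 3.14063946e+00 -1.56549347e-03  3.38761371e-05]
```

View pics/w26c.png

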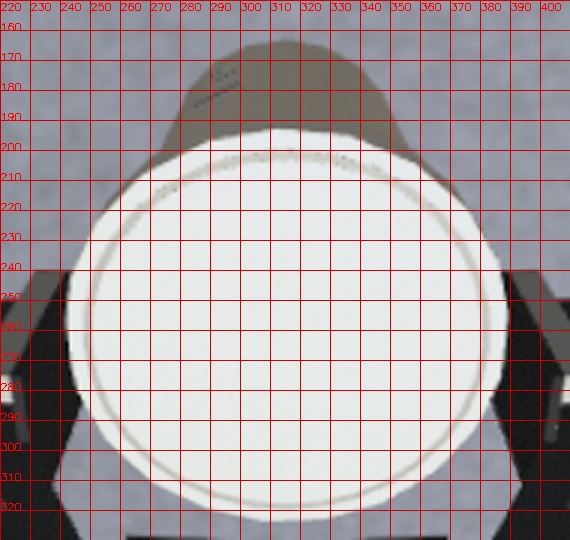

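Centred. Descend to just above the rim (TCP ≈ 71.3).

```bash
python3 -m inch '[{"dp":[0,0,4],"angular":[0,0,0],"fingers":120},{"dp":[0,0,8],"angular":[0,0,0],"fingers":120},{"dp":[0,0,10],"angular":[0,0,0],"fingers":120},{"dp":[0,0,11],"angular":[0,0,0],"fingers":120},{"dp":[0,0,11.5],"angular":[0,0,0],"fingers":120},{"dp":[0,0,11.5],"angular":[0,0,0],"fingers":120},{"dp":[0,0,11.5],"angular":[0,0,0],"fingers":120}]'
```

```text
clock: 27.28
eef_pos: [376.1, -229.0, 72.1]
tcp_rot: [-3.142, 0.0, 0.0]
contact_force: [-0.6, -0.0, -0.6]
opening: 0.78
```

```bash
python3 -m inch '[{"dp":[0,0,0.6],"angular":[0,0,0],"fingers":120},{"dp":[0,0,1.2],"angular":[0,0,0],"fingers":120},{"dp":[0,0,1.6],"angular":[0,0,0],"fingers":120},{"dp":[0,0,1.6],"angular":[0,0,0],"fingers":120}]'
```

```text
clock: 27.62
eef_pos: [376.3, -229.1, 70.8]
tcp_rot: [3.141, -0.0, -0.0]
contact_force: [-1.1, 0.8, 4.3]
opening: 0.779
```

```bash
python3 -m inch '[{"dp":[0,0,0],"angular":[0,0,0],"fingers":45},{"dp":[0,0,0],"angular":[0,0,0],"fingers":12},{"dp":[0,0,0],"angular":[0,0,0],"fingers":5},{"dp":[0,0,0],"angular":[0,0,0],"fingers":5},{"dp":[0,0,-10],"angular":[0,0,0],"fingers":5},{"dp":[0,0,-40],"angular":[0,0,0],"fingers":5},{"dp":[0,0,-80],"angular":[0,0,0],"fingers":5},{"dp":[0,0,-110],"angular":[0,0,0],"fingers":5},{"dp":[0,0,-110],"angular":[0,0,0],"fingers":5},{"dp":[0,0,-110],"angular":[0,0,0],"fingers":5}]'
python3 look.py w27 220 410 140 330
python3 - <<'E'
from rig import vision
import cv2,numpy as np
for n in("top","scene"):
    im,d=vision.grab_frame(n); cv2.imwrite(f"pics/{n}9.png",im); np.save(f"pics/{n}9.npy",d)
t=cv2.imread("pics/top9.png"); s=cv2.imread("pics/scene9.png")
def tile(im,u,v,h=20,k=6):
    c=cv2.resize(im[v-h:v+h,u-h:u+h],None,fx=k,fy=k,interpolation=cv2.INTER_CUBIC)
    for i in range(0,2*h,10):
        cv2.line(c,(i*k,0),(i*k,2*h*k),(0,0,200),1);cv2.line(c,(0,i*k),(2*h*k,i*k),(0,0,200),1)
        cv2.putText(c,f"{u-h+i}",(i*k,10),0,.35,(0,0,255),1);cv2.putText(c,f"{v-h+i}",(0,i*k+4),0,.35,(0,0,255),1)
    return c
A=np.hstack([tile(t,297,249),tile(t,194,260),tile(t,214,178)]);B=np.hstack([tile(s,296,182),tile(s,338,130),tile(s,385,164)])
cv2.imwrite("pics/fin.png",np.vstack([A,B]))
E
```

```text
clock: 28.45
eef_pos: [377.2, -229.7, 182.9]
tcp_rot: [3.139, -0.004, -0.0]
contact_force: [-0.1, 0.5, -0.0]
opening: 0.983
[ 377.22739204 -229.6813734   182.85947176] [ 3.13915127e+00 -3.98626164e-03 -1.14491881e-05]
```

View pics/w27.png

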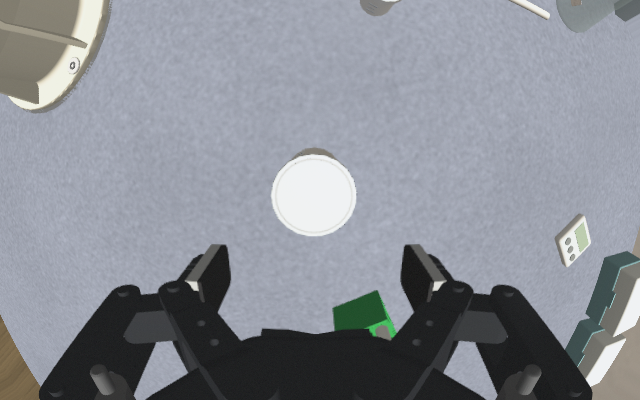

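View pics/fin.png

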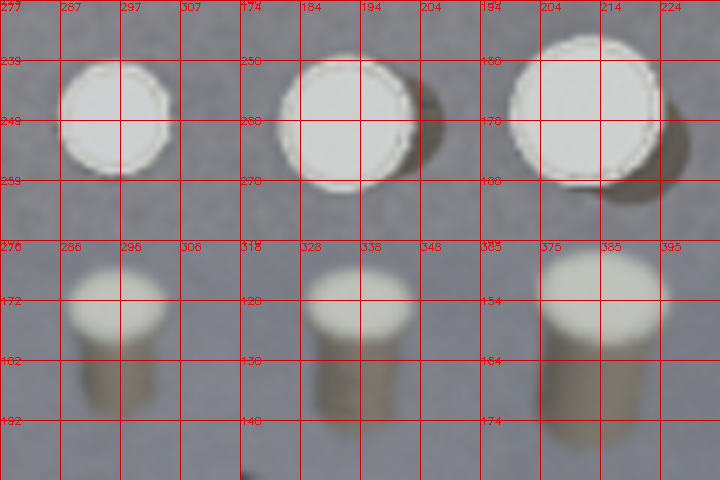

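View pics/scene9.png

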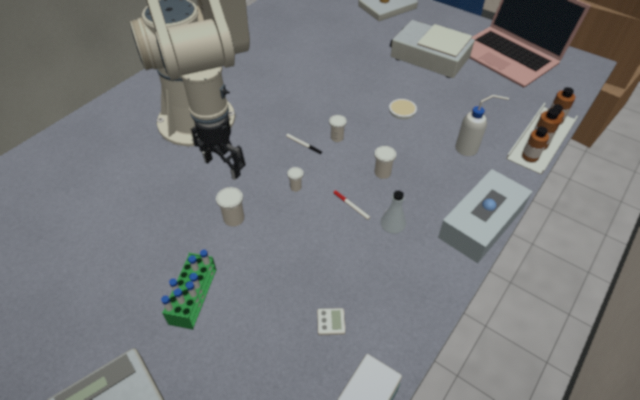

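Run:
```python
from h import *
np.set_printoptions(precision=1,suppress=True)
T=vision.camera_params("top");S=vision.camera_params("scene")
for k,a,b,ra,z in (("A",(296.2,248.7),(295.5,172.8),(297.2,249),50),("B",(191.8,260.6),(338,120.7),(193.7,260.3),60),("C",(211.8,176.6),(385.7,153.7),(213.2,177),70)):
    X,e=tri([ray(T,*a),ray(S,*b)]); print(k,X,"cover-rim from top cam",(atz(*ray(T,*a),z+10)-atz(*ray(T,*ra),z))[:2])
p=pl("w27");print("D",ctr(p,271.5,356.5,153.5,237,90),"aim 376.3,-227.3")
# depth flatness of each cover top from top cam
d=np.load("pics/top9.npy");R=np.array(T["R"]);t=np.array(T["t"])
for k,u0,v0,h in (("A",296,249,6),("B",192,260,8),("C",212,176,9)):
    v,u=np.mgrid[v0-h:v0+h+1,u0-h:u0+h+1];m=np.hypot(u-u0,v-v0)<=h;u=u[m];v=v[m];D=d[v,u]
    W=(np.c_[(u-T["cx"])/T["fx"]*D,(v-T["cy"])/T["fy"]*D,D]-t)@R
    c=np.linalg.lstsq(np.c_[W[:,:2]-W[:,:2].mean(0),np.ones(len(W))],W[:,2],rcond=None)[0];print(k,"z",c[2],"slope",np.round(c[:2],3),W[:,2].std())
d=p["d"];u0,v0,h=314,195,34
v,u=np.mgrid[v0-h:v0+h+1,u0-h:u0+h+1];m=np.hypot(u-u0,v-v0)<=h;u=u[m];v=v[m];D=d[v,u]
x=(u-p["cx"])/p["fx"];y=(v-p["cy"])/p["fy"];r=np.hypot(x,y)
W=(np.c_[x/r*np.tan(r)*D,y/r*np.tan(r)*D,D]-p["t"])@p["R"]
c=np.linalg.lstsq(np.c_[W[:,:2]-W[:,:2].mean(0),np.ones(len(W))],W[:,2],rcond=None)[0];print("D z",c[2],"slope",np.round(c[:2],3))
```

```text
A [441.6 -38.2  59.2] cover-rim from top cam [0.3 1.8]
B [415.4 202.1  67.5] cover-rim from top cam [-0.8  1.6]
C [610.1 158.4  76.7] cover-rim from top cam [-1.   0.9]
D (array([ 375.9, -228. ]), np.float64(67.20209881141864), np.float64(68.61976663000624)) aim 376.3,-227.3
A z 60.78400134516492 slope [-0.  0.] 1.8512732502846998
B z 70.77094071843003 slope [-0.  0.] 1.8563587570191518
C z 80.60563170722469 slope [-0. -0.] 1.9425171088497153
D z 90.17981981269007 slope [-0.   0.2]
```

Run:
```python
from h import *
p=pl("w27");d=p["d"];np.set_printoptions(precision=4,suppress=True)
for h in (15,25,34):
    u0,v0=314,195
    v,u=np.mgrid[v0-h:v0+h+1,u0-h:u0+h+1];m=np.hypot(u-u0,v-v0)<=h;u=u[m];v=v[m];D=d[v,u]
    x=(u-p["cx"])/p["fx"];y=(v-p["cy"])/p["fy"];r=np.hypot(x,y)+1e-9
    W=(np.c_[x/r*np.tan(r)*D,y/r*np.tan(r)*D,D]-p["t"])@p["R"]
    c=np.linalg.lstsq(np.c_[W[:,:2]-W[:,:2].mean(0),np.ones(len(W))],W[:,2],rcond=None)[0];print(h,c)
print(d[160:235:6,314])
q=pl("w20");print(q["d"][165:240:6,311]); print(pl("w13")["d"][172:236:6,311])
def slope(n,u0,v0,h):
    p=pl(n);d=p["d"];v,u=np.mgrid[v0-h:v0+h+1,u0-h:u0+h+1];m=np.hypot(u-u0,v-v0)<=h;u=u[m];v=v[m];D=d[v,u]
    x=(u-p["cx"])/p["fx"];y=(v-p["cy"])/p["fy"];r=np.hypot(x,y)+1e-9
    W=(np.c_[x/r*np.tan(r)*D,y/r*np.tan(r)*D,D]-p["t"])@p["R"]
    print(n,np.linalg.lstsq(np.c_[W[:,:2]-W[:,:2].mean(0),np.ones(len(W))],W[:,2],rcond=None)[0])
slope("w20",310,202,25);slope("w13",311,204,22);slope("w6",310,198,18);slope("w21",315,186,25)
```

```text
15 [-0.0011  0.8739 90.1225]
25 [-0.0001  0.279  89.9422]
34 [-0.0002  0.2264 90.1798]
[235.2404 238.2184 237.8336 239.7972 240.4554 241.5865 243.8165 245.3291
 247.1873 247.5802 250.1821 251.5177 251.3705]
[224.4591 224.5722 227.5675 226.6837 228.9557 230.4793 230.9433 232.2398
 233.2938 236.3884 236.3239 238.7936 239.018 ]
[226.012  227.7121 228.23   229.6202 231.4638 231.4798 233.5583 235.6356
 236.1472 238.9968 239.323 ]
w20 [ 0.0074  0.2881 79.9253]
w13 [ 0.0106  0.4554 70.0459]
w6 [ 0.0219  0.8691 60.4068]
w21 [-0.0006  0.315  16.2119]
```

Run:
```python
from h import *
np.set_printoptions(precision=4,suppress=True)
def slope(n,u0,v0,h):
    p=pl(n);d=p["d"];v,u=np.mgrid[v0-h:v0+h+1,u0-h:u0+h+1];m=np.hypot(u-u0,v-v0)<=h;u=u[m];v=v[m];D=d[v,u]
    x=(u-p["cx"])/p["fx"];y=(v-p["cy"])/p["fy"];r=np.hypot(x,y)+1e-9
    W=(np.c_[x/r*np.tan(r)*D,y/r*np.tan(r)*D,D]-p["t"])@p["R"]
    g=abs(W[:,2]-np.median(W[:,2]))<8;W=W[g]
    print(n,(~g).sum(),np.linalg.lstsq(np.c_[W[:,:2]-W[:,:2].mean(0),np.ones(len(W))],W[:,2],rcond=None)[0])
slope("w27",314,195,34);slope("w20",310,202,31);slope("w13",311,204,26);slope("w6",310,198,20);slope("w21",315,186,28)
```

```text
w27 11 [ 0.0008  0.0007 89.467 ]
w20 7 [ 0.0008  0.0007 79.4602]
w13 4 [ 0.0017 -0.0002 69.4598]
w6 5 [ 0.0028  0.002  59.4874]
w21 10 [ 0.0016  0.0007 15.4921]
```

All four covers read flat, with their tops at 59.5, 69.5, 79.5 and 89.5 mm, and the gripper is clear of everything, so I'm handing in.

```bash
python3 -c "
from rig import sign_off,monitor
print(sign_off(), monitor.sense()['clock'])"
```

```text
the job is handed in; nothing more can be done
the job is handed in; nothing more can be done
```

I took the stack apart from the top and set each cover, plug down, on the beaker of its own size. I handed the job in just after the 28.5 s mark; `sign_off` reports no verdict.

- **Covers:** wrist depth puts the four tops at 59.5, 69.5, 79.5 and 89.5 mm, where 60, 70, 80 and 90 mm was expected. Tilt is below 0.004 rad.
- **Centring:** each cover sits within about 2 mm of where its beaker's rim was measured before placing.
- **Beakers and bystanders:** in the final scene picture the beakers, flask and tube rack look unmoved, but I compared that only by eye. The gripper is open and lifted well clear.
- **Disagreements:**
    - My first depth fit of cover tilt gave false slopes because of stray readings; removing those fixed it, and a cover lying flat on the bench gave the same near-zero tilt.
    - The two fixed cameras disagreed with each other by about 3–6 mm, and put the tops of covers b and c 2–3 mm low. I therefore centred each cover using the wrist camera.

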